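# Fit the turned ferrule to a swan-neck lamp

## Task

Fit the pale turned ferrule to the swan-neck table lamp: thread it wide rim first over the free end of the steel stem, guide it round the bend and down the stem, and turn it by feel until the six-sided recess in its underside drops over the brass hexagon and its rim sits flush on the dark lamp base. Keep hold of it on the way down, do not let it drop down the stem. The lamp stands loose, so do not tip it or shove it out of its place, and leave the other things on the bench as they are.

Things in the scene. Friction and masses are not known exactly. Their poses are not given: they have to be found in the camera images.
- lamp: Table lamp, 4 kg, loose on the bench: dark turned base 136 mm across, 34 mm high, and a bare steel stem 14 mm thick. Origin: centre of the underside; z up. The stem lies in the lamp's x-z plane (y = 0) and leans over towards +x. Its centre line, in lamp x, z (mm): straight up from (0, 34) to (0, 114), a 75 degree bend of 100 mm radius about (100, 114), then straight, 15 degrees above level.
- bend_top (a point): Centre line of the stem at the upper end of the bend, lamp (74.1, 0, 210.6) mm. From here the stem runs straight for 24 mm to its shoulder at (97.3, 0, 216.8).
- bend_mid (a point): Centre line of the stem half way round the bend, lamp (20.7, 0, 174.9) mm.
- stem_end (a point): Free end of the stem, lamp (108.9, 0, 219.9) mm: rounded tip of a brass threaded nipple 9 mm thick and 12 mm long, on the stem's line.
- lamp_seat (a point): Centre of the flat top of the base (78 mm across), on the axis of the upright stem, lamp (0, 0, 34) mm; the ferrule's origin comes here. A brass hexagon, 40 mm across flats and 9 mm high, stands on it round the stem; two of its corners point along the lamp's +x and -x.
- ferrule: Pale wooden ferrule, 56 mm high, about 0.09 kg, round outside, standing on its wide rim. Origin: centre of the rim's underside; z points to the narrow end. Rim 58 mm across, 10 mm high; neck 38 mm across from 20 mm up (grip here). Bore 18 mm wide from 18 mm up to the narrow end (2 mm play all round the stem; askew it jams on the bend).
- ferrule_mid (a point): Point on the ferrule's axis 36 mm above its underside, a good place to grip. The underside has a six-sided recess, 43 mm across flats, 10 mm deep. How it is turned cannot be seen or read from the pose: the ferrule stops on the hexagon, 9 mm above the base, and drops when turned under light pressure (5 to 10 N) to within 8 degrees of a fit, one every 60 degrees.
- glue_bottle: Bystander: upright yellowish glue bottle with a yellow nozzle, 58 mm across, 161 mm high; origin at the centre of its underside.
- faceplate: Bystander: grey steel lathe faceplate with a hub, 76 mm across, 28 mm high; origin at the centre of its underside.
- sanding_block: Bystander: wooden sanding block 108 x 74 x 27 mm; origin at the centre of its underside.
- turned_foot: Bystander: small upright turned wooden foot, 38 mm across, 81 mm high; origin at the centre of its underside.

How it is judged:
By the outcome, as a careful person would: the job done as asked, in the order asked, and still so for the second after the job is handed in, with the robot touching nothing.
It also fails if it takes over 72 s, if anything falls off the work surface, if the arm or the gripper's body presses on something with over 40 N, if the wrist force passes 120 N, or if a joint passes its speed limit or range.

## Robot

A 6-joint arm with a two-finger parallel gripper is mounted at the origin on a cart in front of the work surface, level with it; the furniture and walls round the work are solid. World frame = base frame: x ahead of the robot, y to its left, z up, the work surface at z = 0. Lengths are in m, angles in degrees, forces in N, time in s.
With the tool pointing down it reaches from about 0.25 to 0.85 m from the base axis. Payload 12.5 kg.
Tool frame: the origin (TCP) lies at the very end of the fingers, on their centre line; the grasp point (between the pads) lies 19 mm behind it; z points along the fingers, y is the line along which they close (so a half turn about z gives the same grasp; the last joint's range is limited). The gripper opens to 93 mm and grips with 3 to 60 N. Pads are 15 mm wide; open, the fingers measure 128 mm over their backs; the gripper's body (75 mm by 188 mm) begins 65 mm behind the grasp point.
Start: joints at [65.455, 20.094, 94.641, -0, 65.266, -4.847], TCP at [0.185, 0.518, 0.219] pointing down, gripper open.
Joint ranges: [-157.81, 157.81], [-45, 120.19], [0.68, 151.7], [-89.99, 269.99], [4.06, 180], [-164.3, 164.3]. Speed limits (degrees/s): [127.2, 127.2, 159.86, 180, 180, 180].

## Interface

Orientations are given as a 3x3 rotation matrix whose columns are the frame's x, y, z axes.
In Python, from rig import env gives the robot as it stands.
- The arm moves only by the tool apply_moves, never from a script. Its arguments are lists of equal length, an entry for each row: "hand": the opening, from 0 (shut) to 1 (fully open); "slide": the shift along the tool's x, y, z in m, a list of three; "dr": the turn, a rotation vector about the tool's x, y, z in degrees, a list of three. In form: {"hand": [hand, ...], "slide": [[tx, ty, tz], ...], "dr": [[ax, ay, az], ...]}. A call has exactly 8 rows; each row shifts and turns the commanded pose from where the row before left it, along the tool's axes as they then stand; what a row does not reach is not made up. A row lasts 1/12 s, in which the tool goes at most 41.7 mm and 7.16 degrees, less where a joint would pass 70% of its speed; a pose out of reach is approached as far as the arm can. A call with a gripper value outside its range is refused whole. The fingers move at their own pace and stop on an object; the grip force is fixed at half the most. Time passes only in rows, so rows that do not move let the fingers close, or fill a call up. It gives the time, the measured TCP pose, the force, the opening and the grip force at its end, in the units of the state.
- env.sense(): the state, without advancing time (a new reading comes with each control period).
- env.get_image(name): name is "scene" or "top" or "wrist"; returns a dict with "img" (400x640x3 uint8, red, green, blue), "intrinsics" (3x3 intrinsics, pixels), "R" (3x3) and "t" (3): a world point X has camera coordinates R X + t; the wrist camera has in their place "mount" (4x4, takes a point from camera to tool coordinates, whose origin is the TCP and whose axes are the flange's). Camera axes: x right, y down, z forward; pixel columns grow to the right and rows downward; lengths in m; the calibration is good to about 2 mm. A picture is of the moment at which its call begins: read the wrist's pose just before it. There is no depth.
- env.finish_job(): hands the job in; it is judged then, once.
The state is a dict: "time_s": time; "joint_positions": joint angles; "qd": joint speeds; "joint_efforts": joint torques, N m; "position": TCP position; "tool_rot": TCP orientation; "wrist_force": force on the tool from outside, world axes, zero at the start; "ft_torque": the same for the moment, N m; "finger_gap": opening from 0.0 (shut) to 1.0 (fully open); "grip_force": force on a finger pad.
Only numpy, scipy, OpenCV 4.12 (cv2) and the standard library are available. Lean on these libraries where they do the work, as an engineer would, in place of code of your own. Each camera call takes 0.05 s, during which the arm holds its last target. There are 200 camera calls.

## Working session

There is one attempt and no reset: what is moved stays moved. The work goes in short steps, Python scripts to look and compute and a tool call to move; the robot and the scene stay as the last step left them, time stands still between calls to the robot, and variables do not carry over. Pictures are saved under pics/ and viewed, at most 10 in all, crops included, and the job is handed in when it is done.

Besides the shell and the picture viewer there is one more tool, called after "Emit:" as name(argument=value, ...) on one line, values as JSON. apply_moves: Moves the arm, as the interface text tells. Its arguments: {"type":"object","properties":{"hand":{"type":"array","items":{"type":"number"}},"slide":{"type":"array","items":{"type":"array","items":{"type":"number"}}},"dr":{"type":"array","items":{"type":"array","items":{"type":"number"}}}},"required":["hand","slide","dr"]}

```bash
ls; mkdir -p pics
python3 - <<'E'
from rig import env
import cv2,numpy as np,pickle
s=env.sense();print(s)
for n in("scene","top"):
    d=env.get_image(n);cv2.imwrite(f"pics/{n}0.png",d["img"][:,:,::-1]);pickle.dump(d,open(f"{n}0.pkl","wb"))
    print(n,d["intrinsics"],d["R"],d["t"])
d=env.get_image("wrist");cv2.imwrite("pics/wrist0.png",d["img"][:,:,::-1]);print(d["mount"],d["intrinsics"])
E
```

```text
pics
{'time_s': 0.0, 'joint_positions': array([ 6.54557634e+01,  2.01243571e+01,  9.46770032e+01, -3.40724967e-04,
        6.52638038e+01, -4.84725109e+00]), 'qd': array([ 1.60188002e-05,  7.01682935e-02, -4.99870497e-03,  1.87705833e-02,
       -8.45970972e-02,  3.74034598e-02]), 'joint_efforts': array([ 1.48000214e-03, -4.97323573e+01, -2.85257006e+01,  7.00211478e-02,
        2.56465666e-02, -4.15784655e-05]), 'position': array([0.18521206, 0.51751852, 0.21810088]), 'tool_rot': array([[-9.41489098e-01,  3.37043113e-01, -4.67528191e-04],
       [ 3.37043426e-01,  9.41488531e-01, -1.03680388e-03],
       [ 9.07248209e-05, -1.13371686e-03, -9.99999353e-01]]), 'wrist_force': array([ 0.76319803,  0.24400147, -0.49468652]), 'ft_torque': array([ 3.03430617e-03, -6.73234277e-05, -8.02216280e-03]), 'grip_force': 0.0, 'finger_gap': 1.0000734248320768}
scene [[403.58691223   0.         322.93299661]
 [  0.         403.58691223 205.98140877]
 [  0.           0.           1.        ]] [[ 0.89111535 -0.45327559  0.02132306]
 [-0.23479934 -0.50079417 -0.83311132]
 [ 0.38830749  0.73739164 -0.55269418]] [-0.53870373  0.21434281  0.97741387]
top [[411.8260006    0.         325.19948823]
 [  0.         411.8260006  199.72215023]
 [  0.           0.           1.        ]] [[-0.03462265 -0.99939885 -0.0017935 ]
 [-0.97530708  0.03417959 -0.21819225]
 [ 0.21812238 -0.00580518 -0.97590416]] [-0.07681856  0.59837825  1.10653084]
[[-7.81499227e-06 -9.61971771e-01 -2.73148883e-01  7.56918402e-02]
 [ 9.99999863e-01 -1.50446676e-04  5.01230181e-04  3.72925611e-04]
 [-5.23263626e-04 -2.73148842e-01  9.61971640e-01 -1.65032712e-01]
 [ 0.00000000e+00  0.00000000e+00  0.00000000e+00  1.00000000e+00]] [[312.7862152    0.         317.96963247]
 [  0.         312.7862152  201.17391665]
 [  0.           0.           1.        ]]
```

View pics/scene0.png

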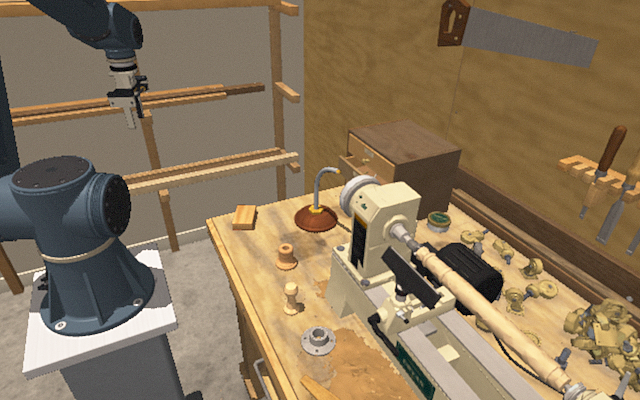

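View pics/top0.png

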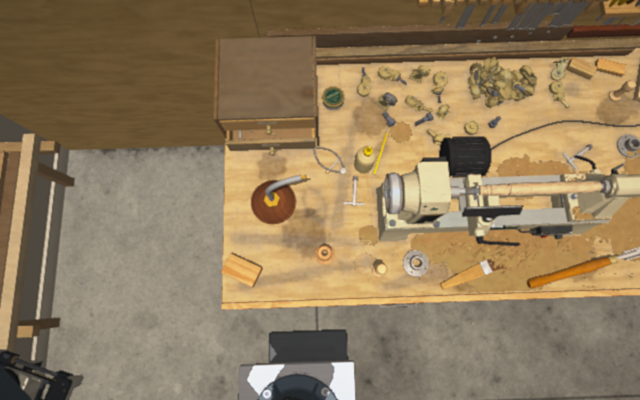

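The views show the lamp at top (273,202) and scene (316,215), its stem leaning right to about (308,178) in top. The ferrule is at top (325,253) and scene (286,257), and the turned foot at top (379,268). I'll zoom in on these.

Run:
```python
import cv2,numpy as np
t=cv2.imread("pics/top0.png");s=cv2.imread("pics/scene0.png")
z=lambda im,x,y,w,h,k:cv2.resize(im[y:y+h,x:x+w],None,fx=k,fy=k,interpolation=cv2.INTER_CUBIC)
a=z(t,240,160,100,75,4);b=z(s,280,155,100,75,4)
c=z(t,285,225,100,75,4);d=z(s,250,225,100,75,4)
im=np.vstack([np.hstack([a,b]),np.hstack([c,d])])
cv2.imwrite("pics/crop0.png",im)
```

```text
(no output)
```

View pics/crop0.png

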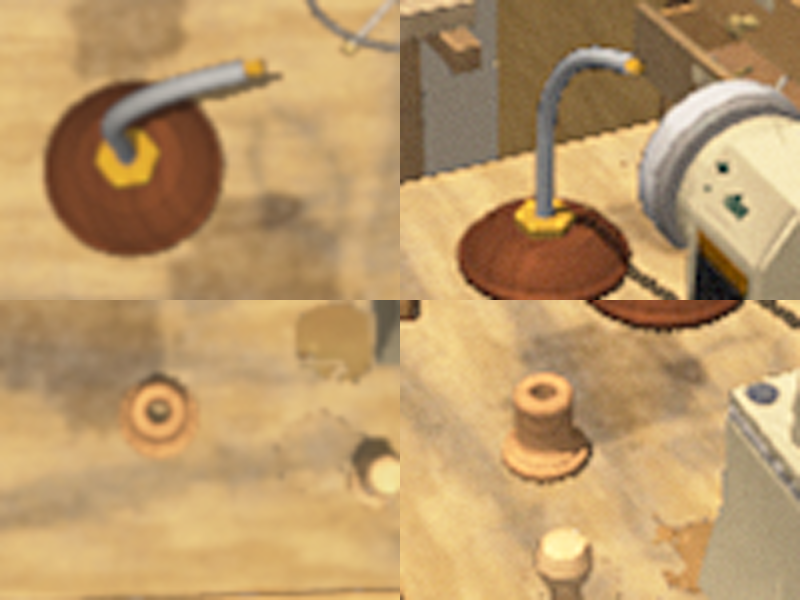

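```bash
cat > h.py <<'E'
import numpy as np,pickle,cv2
from scipy.optimize import least_squares
T=pickle.load(open("top0.pkl","rb"));S=pickle.load(open("scene0.pkl","rb"))
def proj(d,X):
    c=d["R"]@np.asarray(X).T+np.asarray(d["t"])[:,None] if np.ndim(X)==2 else d["R"]@X+d["t"]
    p=d["intrinsics"]@c;return (p[:2]/p[2]).T
def tri(obs):
    f=lambda X:np.concatenate([proj(d,X)-p for d,p in obs])
    r=least_squares(f,[.5,.1,.1]);return r.x,np.abs(r.fun).max()
def lamp(x,y,a,P):
    a=np.radians(a);P=np.asarray(P,float)/1000
    R=np.array([[np.cos(a),-np.sin(a),0],[np.sin(a),np.cos(a),0],[0,0,1]]);return P@R.T+[x,y,0]
def wristcam(s,d):
    M=np.eye(4);M[:3,:3]=s["tool_rot"];M[:3,3]=s["position"]
    C=np.linalg.inv(M@d["mount"]);return dict(R=C[:3,:3],t=C[:3,3],intrinsics=d["intrinsics"])
E
python3 - <<'E'
from h import *
for n,a,b in [("tip",(306.2,176.8),(340,171.3)),("seat",(271.75,199.5),(316.2,209.2)),("ferr top",(324.3,252.5),(286,247.75))]:
    print(n,tri([(T,a),(S,b)]))
ob=[([108.9,0,219.9],(306.2,176.8),(340,171.3)),([0,0,43],(271.75,199.5),(316.2,209.2))]
f=lambda q:np.concatenate([np.r_[proj(T,lamp(*q,P))-a,proj(S,lamp(*q,P))-b] for P,a,b in ob])
r=least_squares(f,[.7,.1,-45]);print(r.x,r.fun)
for d,n in((T,"pics/top0.png"),):print(proj(T,np.array([[.5,0,0]])))
E
```

```text
tip (array([ 0.62167942, -0.05183422,  0.22200591]), np.float64(0.46662241651097247))
seat (array([0.60850173, 0.05760617, 0.03906968]), np.float64(0.3728149619748251))
ferr top (array([ 0.44795818, -0.09024028,  0.05405158]), np.float64(0.3695897187911612))
[ 6.07351485e-01  5.64207201e-02 -8.20698299e+01] [ 0.02859928 -0.46102227 -0.3427843   0.69479468  0.34658267 -0.26988135
 -0.52537266 -0.70803739]
[[293.30956779 237.23417129]]
```

Emit:
apply_moves(hand=[1,1,1,1,1,1,1,1], slide=[[-0.027,-0.0267,-0.0063],[-0.027,-0.0267,-0.0063],[-0.027,-0.0267,-0.0063],[-0.027,-0.0267,-0.0063],[-0.027,-0.0267,-0.0063],[-0.027,-0.0267,-0.0063],[-0.027,-0.0267,-0.0063],[-0.027,-0.0267,-0.0063]], dr=[[0,0,0],[0,0,0],[0,0,0],[0,0,0],[0,0,0],[0,0,0],[0,0,0],[0,0,0]])

```text
time_s: 0.82
position: [0.3169, 0.2422, 0.2693]
tool_rot: [[-0.942, 0.337, 0.0], [0.337, 0.942, 0.0], [-0.0, 0.0, -1.0]]
wrist_force: [1.1, 0.3, 0.3]
finger_gap: 0.996
grip_force: 0.0
```

Emit:
apply_moves(hand=[1,1,1,1,1,1,1,1], slide=[[-0.027,-0.0267,-0.0063],[-0.027,-0.0267,-0.0063],[-0.027,-0.0267,-0.0063],[-0.027,-0.0267,-0.0063],[-0.027,-0.0267,-0.0063],[-0.027,-0.0267,-0.0063],[-0.027,-0.0267,-0.0063],[-0.027,-0.0267,-0.0063]], dr=[[0,0,0],[0,0,0],[0,0,0],[0,0,0],[0,0,0],[0,0,0],[0,0,0],[0,0,0]])

```text
time_s: 1.48
position: [0.4484, -0.032, 0.3198]
tool_rot: [[-0.941, 0.337, 0.0], [0.337, 0.941, 0.0], [-0.0, 0.0, -1.0]]
wrist_force: [1.2, 0.8, -0.1]
finger_gap: 1.004
grip_force: 0.0
```

```bash
cat >> h.py <<'E'
def snap(name):
    from rig import env
    s=env.sense();d=env.get_image("wrist");cv2.imwrite(f"pics/{name}.png",d["img"][:,:,::-1])
    pickle.dump((s,wristcam(s,d)),open(f"{name}.pkl","wb"));return s
E
python3 - <<'E'
from h import *
s=snap("w1");print(s["joint_positions"])
_,C=pickle.load(open("w1.pkl","rb"))
q=(.6073,.0564,-82.07)
print(proj(C,lamp(*q,[[0,0,0],[0,0,43],[20.7,0,174.9],[74.1,0,210.6],[108.9,0,219.9]])),proj(C,np.array([[.448,-.09,.056],[.448,-.09,0]])))
E
```

```text
[-1.00233623e+01  3.86849959e+00  1.00430753e+02  2.84493429e-03
  7.56960185e+01 -8.03048583e+01]
[[399.92931935 234.61780636]
 [407.03119399 245.18923486]
 [422.15321382 300.61781631]
 [385.67617416 341.19860751]
 [356.69948396 360.73787556]] [[278.49904909 182.75074237]
 [282.79768888 175.04478435]]
```

View pics/w1.png

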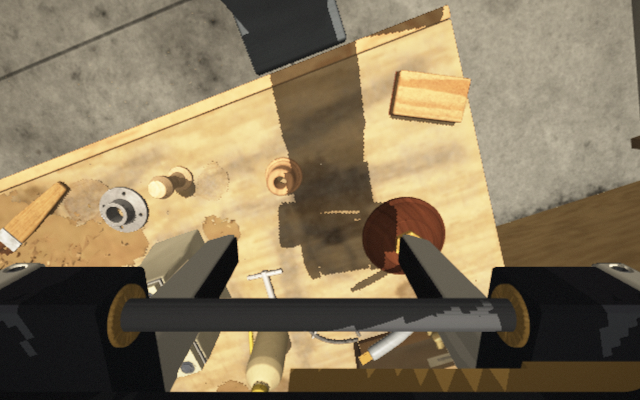

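The wrist view puts the lamp base centre at (404,234), the ferrule's top at (284,178) and the brass tip at (362,358). Each is within a few mm of what I triangulated. Next I tilt the tool to the grasp attitude.

Emit:
apply_moves(hand=[1,1,1,1,1,1,1,1], slide=[[0,0,0],[0,0,0],[0,0,0],[0,0,0],[0,0,0],[0,0,0],[0,0,0],[0,0,0]], dr=[[0,0,-7],[0,0,-7],[0,-7,0],[0,-7,0],[0,-7,0],[0,-7,0],[0,-7,0],[0,-5,0]])

```text
time_s: 2.2
position: [0.4471, -0.0299, 0.3194]
tool_rot: [[-0.758, 0.1, 0.644], [0.076, 0.995, -0.065], [-0.647, -0.001, -0.762]]
wrist_force: [1.7, 0.6, 0.6]
finger_gap: 0.999
grip_force: 0.0
```

Run:
```python
from h import *
s=snap("w2");print(s["joint_positions"],s["position"],s["tool_rot"],s["wrist_force"])
from scipy.spatial.transform import Rotation as Ro
j=s["joint_positions"]
R=Ro.from_euler("ZYZYZ",[j[0],j[1]+j[2],j[3],j[4],j[5]+90],degrees=True).as_matrix()
print(R)
a,b=np.radians([j[1],j[1]+j[2]]);L2,L3=.4549,.4297
# wrist centre W = Rz(j1)[r,.0465,d1+zz]; TCP=W+Lt*z
c=Ro.from_euler("z",j[0],degrees=True).as_matrix()@[L2*np.sin(a)+L3*np.sin(b),.0465,L2*np.cos(a)+L3*np.cos(b)]
A=np.c_[R[:,2],[0,0,1]];print(np.linalg.lstsq(A,s["position"]-c,rcond=None))
_,C=pickle.load(open("w2.pkl","rb"))
q=(.6073,.0564,-82.07)
print(proj(C,lamp(*q,[[0,0,0],[0,0,43],[20.7,0,174.9],[74.1,0,210.6],[108.9,0,219.9]])),proj(C,np.array([[.448,-.09,.056],[.448,-.09,0]])))
```

```text
[ -12.50151008  -15.24099031  126.68850744    9.07950455   28.70525002
 -103.16744179] [ 0.44707112 -0.02994823  0.31935707] [[-7.58377011e-01  9.99577572e-02  6.44106168e-01]
 [ 7.57878196e-02  9.94991492e-01 -6.51777300e-02]
 [-6.47395177e-01 -6.13889972e-04 -7.62154255e-01]] [1.65671331 0.64080216 0.629306  ]Traceback (most recent call last):
  File "<stdin>", line 5, in <module>
  File "scipy/spatial/transform/_rotation.pyx", line 1413, in scipy.spatial.transform._rotation.Rotation.from_euler
ValueError: Expected axis specification to be a non-empty string of upto 3 characters, got ZYZYZ
```

View pics/w2.png

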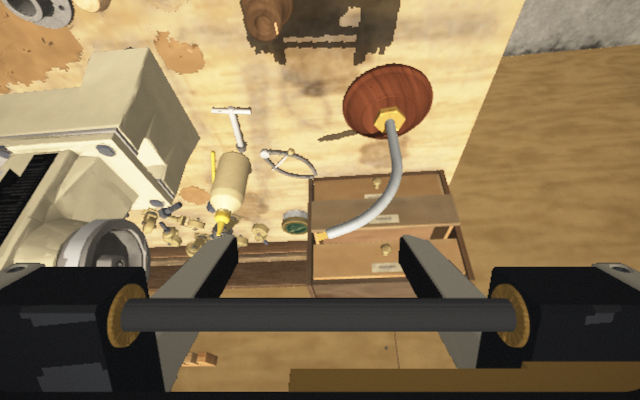

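The wrist view shows the whole lamp. The nipple tip is at (315,238), the hexagon's centre at (389,121), and the stem curves through (397,170), (380,212) and (340,234).

```bash
cat >> h.py <<'E'
from scipy.spatial.transform import Rotation as Ro
L2,L3,OFF=.4549,.4297,.0465
rz=lambda a:Ro.from_euler("z",a,degrees=True).as_matrix()
ry=lambda a:Ro.from_euler("y",a,degrees=True).as_matrix()
def fkR(j):return rz(j[0])@ry(j[1]+j[2])@rz(j[3])@ry(j[4])@rz(j[5]+90)
def fkW(j):
    a,b=np.radians([j[1],j[1]+j[2]]);return rz(j[0])@[L2*np.sin(a)+L3*np.sin(b),OFF,L2*np.cos(a)+L3*np.cos(b)]
E
python3 - <<'E'
from h import *
s,C=pickle.load(open("w2.pkl","rb"));j=s["joint_positions"]
R=fkR(j);print(np.abs(R-s["tool_rot"]).max())
print(np.linalg.lstsq(np.c_[R[:,2],[0,0,1]],s["position"]-fkW(j),rcond=None)[:2])
im=cv2.cvtColor(cv2.imread("pics/w2.png"),cv2.COLOR_BGR2HSV)
m=cv2.inRange(im,(18,140,110),(32,255,255));m[:,:300]=0;m[:,430:]=0;m[:90]=0;m[255:]=0
n,l,st,ce=cv2.connectedComponentsWithStats(m)
for i in range(1,n):
    if st[i,4]>15:print(st[i],ce[i])
# gray stem centreline by rows
g=cv2.inRange(im,(0,0,60),(179,50,255))
for r in (140,150,160,170,180,190,200):
    x=np.where(g[r,360:430])[0]+360;print(r,x.min(),x.max(),len(x))
for c in (332,336,340,345,350,355,360,365):
    y=np.where(g[195:250,c])[0]+195;print(c,y.min(),y.max(),len(y))
q=(.6073,.0564,-82.07)
print(proj(C,lamp(*q,[[0,0,0],[0,0,43],[20.7,0,174.9],[74.1,0,210.6],[108.9,0,219.9]])))
cv2.imwrite("pics/z.png",cv2.resize(cv2.imread("pics/w2.png")[50:250,300:450],None,fx=3,fy=3,interpolation=2))
E
```

```text
2.7755575615628914e-16
(array([0.25322715, 0.23057395]), array([3.44782801e-06]))
[374 107  32  25 414] [389.07729469 117.8647343 ]
[317 232  10   9  57] [321.54385965 235.85964912]
140 389 397 9
150 390 399 10
160 392 401 10
170 392 401 10
180 390 399 10
190 385 396 12
200 378 390 13
332 227 238 12
336 225 236 12
340 224 235 12
345 222 233 12
350 220 231 12
355 218 229 12
360 215 226 12
365 211 224 14
[[383.82677659 101.88930659]
 [387.25774218 121.07948526]
 [383.42137851 197.05627485]
 [342.32493458 227.14588173]
 [314.50774489 237.11179892]]
```

View pics/z.png

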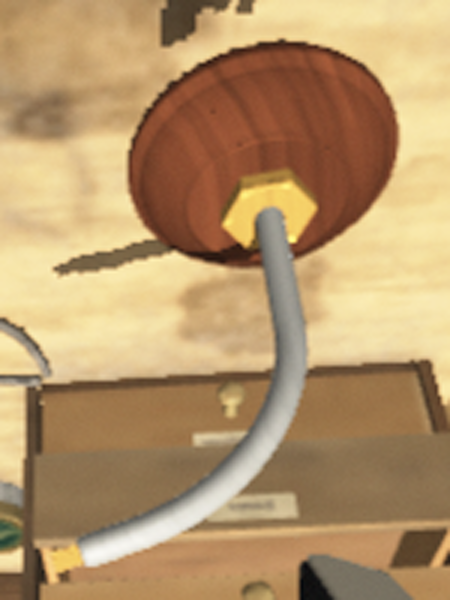

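```bash
cat >> h.py <<'E'
LT,D1=.2532,.2306
th=np.linspace(0,75,200)*np.pi/180
CUR=np.vstack([np.c_[np.zeros(60),np.zeros(60),np.linspace(43,114,60)],np.c_[100-100*np.cos(th),0*th,114+100*np.sin(th)],
  np.array([74.1,0,210.6])+np.linspace(0,24,40)[:,None]*[.9659,0,.2588]])
def fitlamp(C,pts,tip=None,x0=(.607,.056,-82),z=None,wt=1):
    def f(q):
        zz=q[3]/1000 if len(q)>3 else 0
        c=proj(C,lamp(*q[:3],CUR)+[0,0,zz]);d=[]
        t=np.gradient(c,axis=0)
        for p in pts:
            k=((c-p)**2).sum(1).argmin();n=np.array([-t[k,1],t[k,0]]);n/=np.linalg.norm(n);d.append((p-c[k])@n)
        if tip is not None:d+=list(wt*(proj(C,lamp(*q[:3],np.array([[108.9,0,219.9]]))+[0,0,zz])[0]-tip))
        return np.array(d)
    x0=list(x0)+([0] if z else [])
    r=least_squares(f,x0,x_scale=[.01,.01,5]+([5] if z else []),diff_step=1e-4);return r.x,r.fun
def ik(p,R,tip=True,prev=None):
    """all wrist solutions within limits for TCP p, rot R"""
    p=np.asarray(p);W=p-LT*R[:,2]-[0,0,D1];out=[]
    rho=np.hypot(W[0],W[1]);r=np.sqrt(rho**2-OFF**2)
    j1=np.degrees(np.arctan2(W[1],W[0])-np.arctan2(OFF,r))
    D=np.hypot(r,W[2]);cc=(D*D-L2**2-L3**2)/(2*L2*L3)
    if abs(cc)>1:return []
    j3=np.degrees(np.arccos(cc))
    j2=np.degrees(np.arctan2(r,W[2])-np.arctan2(L3*np.sin(np.radians(j3)),L2+L3*cc))
    M=(rz(j1)@ry(j2+j3)).T@R@rz(-90)
    j5=np.degrees(np.arccos(np.clip(M[2,2],-1,1)))
    j4=np.degrees(np.arctan2(M[1,2],M[0,2]));j6=np.degrees(np.arctan2(M[2,1],-M[2,0]))
    if j4<-90:j4+=360
    return np.array([j1,j2,j3,j4,j5,j6])
def fer(a,r,phi,flip=-1):
    """tool rot for ferrule axis a, side direction r (towards gripper); flip=-1: camera below"""
    a=np.asarray(a,float);a/=np.linalg.norm(a);r=np.asarray(r,float);r=r-a*(a@r);r/=np.linalg.norm(r)
    c,s=np.cos(np.radians(phi)),np.sin(np.radians(phi))
    z=-(c*r+s*a);x=flip*(-s*r+c*a);return np.c_[x,np.cross(z,x),z]
E
python3 - <<'E'
from h import *
s,C=pickle.load(open("w2.pkl","rb"))
print(np.round(ik(s["position"],s["tool_rot"])-s["joint_positions"],2))
pts=np.array([(394.5,150),(396.5,160),(396.5,170),(394.5,180),(390.5,190),(332,232.5),(336,230.5),(340,229.5),(345,227.5),(350,225.5),(355,223.5),(360,220.5)])
for z in(None,1):
    q,f=fitlamp(C,pts,np.array([316.5,237]),z=z);print(q,np.round(f,2))
Q=fitlamp(C,pts,np.array([316.5,237]))[0]
# reach check
X=lamp(0,0,Q[2],[[1000,0,0]])[0];Y=np.array([-X[1],X[0],0]);Z=np.array([0,0,1.])
for phi in(35,40,45,50):
  print(phi)
  F=np.array([.448,-.09,0]);a0=np.radians(175)
  R=fer(Z,[np.cos(a0),np.sin(a0),0],phi);print(" pick",np.round(ik(F+Z*.038+.019*R[:,2],R),1))
  for sd,nm in((-Y,"front"),):
    for ang in(75,60,40,20,0):
      t=np.radians(ang);a=np.cos(t)*Z+np.sin(t)*X
      P=lamp(*Q,[[100-100*np.cos(t),0,114+100*np.sin(t)]])[0]
      if ang==75:
        e=lamp(*Q,[[108.9,0,219.9]])[0]+a*.02;R=fer(a,sd,phi);print(" tip",np.round(ik(e+a*.038+.019*R[:,2],R),1))
      R=fer(a,sd,phi);print(nm,ang,np.round(ik(P+a*.038+.019*R[:,2],R),1))
    for yw in(-40,0,40):
      r=rz(yw)@sd;P=lamp(*Q,[[0,0,34]])[0];R=fer(Z,r,phi);print(" seat",yw,np.round(ik(P+Z*.038+.019*R[:,2],R),1))
E
```

```text
[ 0.38  0.02 -0.01 -0.49 -0.07  0.72]
[ 6.09590442e-01  5.94838605e-02 -8.28310387e+01] [-0.13 -0.32 -0.    0.13  0.08 -0.43  0.13 -0.25 -0.02  0.03 -0.21  0.1
  0.44  0.32]
[ 6.07918472e-01  5.92729234e-02 -8.28776889e+01  1.05325148e+00] [-0.01 -0.21  0.07  0.16  0.09 -0.42  0.15 -0.23 -0.01  0.04 -0.21  0.09
  0.11  0.45]
35
 pick [-25.9  35.3 144.7 159.   54.9  90. ]
 tip [ -34.5   34.1  107.6   95.9   74.5 -153.9]
front 75 [ -29.7   33.3  112.6  101.1   72.3 -158.5]
front 60 [ -25.7   28.1  115.3  100.8   61.3 -167.6]
front 40 [-18.6  23.2 118.7 105.   45.4 177.2]
front 20 [-10.1  21.6 121.4 120.6  30.  151.9]
front 0 [ -1.5  23.9 123.1 161.4  22.7 102.3]
 seat -40 [ 14.4  38.  115.  248.7  40.2  58.9]
 seat 0 [ -1.5  34.6 123.6 167.1  33.5  95.8]
 seat 40 [-15.1  38.5 113.7  95.5  46.8 124.5]
40
 pick [-25.   31.9 143.4 158.5  45.6  92.2]
 tip [ -34.8   35.3  104.4   90.6   76.9 -150.6]
front 75 [ -30.3   34.3  109.6   95.2   74.3 -155. ]
front 60 [ -26.3   28.7  112.4   93.7   62.7 -162.5]
front 40 [ -19.1   23.3  116.1   94.9   45.4 -174.1]
front 20 [-10.3  21.1 119.  105.6  
[... 494 characters left out ...]
26.4 -177.7]
front 0 [ -1.   22.4 118.5 134.1   8.  129.8]
 seat -40 [ 12.2  35.3 112.6 264.5  30.2  41.6]
 seat 0 [ -1.   32.  119.7 160.4  17.4 102.9]
 seat 40 [-12.4  35.9 111.4  82.4  38.  139.2]
50
 pick [-23.2  27.  139.9 154.5  27.8  98.7]
 tip [ -35.    38.1   97.6   81.1   82.7 -145. ]
front 75 [ -30.8   36.7  103.1   84.8   79.3 -148.8]
front 60 [ -26.8   30.5  106.2   81.    67.  -153.3]
front 40 [ -19.5   24.2  110.2   76.7   48.5 -158.3]
front 20 [ -10.4   21.2  113.6   73.    27.7 -162.3]
front 0 [  -0.7   22.3  115.8   67.1    5.5 -163.1]
 seat -40 [ 11.   34.5 111.  -83.4  26.6  28.9]
 seat 0 [ -0.7  31.4 117.4 149.1   9.9 114.5]
 seat 40 [-11.   35.  110.   73.5  34.7 148.9]
```

```bash
cat >> h.py <<'E'
Q=np.array([.6096,.0595,-82.83])
LO=np.array([-157.81,-45,.68,-89.99,4.06,-164.3]);HI=np.array([157.81,120.19,151.7,269.99,180,164.3])
Z=np.array([0,0,1.])
def frame(u,Q=Q):
    """stem frame at arc position u (mm) from seat z=34 -> origin, axis, N (outer side)"""
    X=rz(Q[2])[:,0]
    if u<80:p,t=[0,0,34+u],0
    elif u<80+130.9:t=(u-80)/100;p=[100-100*np.cos(t),0,114+100*np.sin(t)]
    else:t=np.radians(75);d=u-210.9;p=[74.1+d*np.cos(np.radians(15)),0,210.6+d*np.sin(np.radians(15))]
    a=np.cos(t)*Z+np.sin(t)*X;N=-np.cos(t)*X+np.sin(t)*Z
    return lamp(*Q,[p])[0],a,N
def pose(u,beta,phi,flip,g=.038,tw=0,Q=Q):
    p,a,N=frame(u,Q);b=np.radians(beta+tw);mY=-rz(Q[2])[:,1]
    R=fer(a,np.cos(b)*N+np.sin(b)*mY,phi,flip);return p+a*g+.019*R[:,2],R
def pickpose(F,az,phi,flip,g=.038):
    a=np.radians(az);R=fer(Z,[np.cos(a),np.sin(a),0],phi,flip);return np.asarray(F)+Z*g+.019*R[:,2],R
E
cat > s.py <<'E'
from h import *
res=[]
U=np.r_[np.arange(270,0,-15),0]
for phi in(30,35,40,45):
  for flip in(1,-1):
    for beta in range(-30,131,10):
      J=[ik(*pose(u,beta,phi,flip)) for u in U]+[ik(*pose(0,beta,phi,flip,tw=t)) for t in(-32,32)]
      if any(len(j)==0 for j in J):continue
      J=np.array(J);
      m=np.minimum(J-LO,HI-J);m[:,4]*=1.5
      jump=np.abs(np.diff(J[:len(U)],axis=0)).max()
      res.append((m.min(),phi,flip,beta,jump,np.abs(np.diff(J[:len(U)],axis=0)).sum()))
res.sort(reverse=True)
for r in res[:20]:print(np.round(r,1))
F=[.448,-.09,0]
for phi in(30,35,40,45):
  for flip in(1,-1):
    L=[(np.minimum(j-LO,HI-j).min(),az,np.round(j)) for az in range(0,360,15) for j in[ik(*pickpose(F,az,phi,flip))] if len(j)]
    L.sort(key=lambda t:-t[0]);print(phi,flip,L[:5])
E
python3 s.py
```

```text
[ 38.4  45.   -1.  -30.    7.1 222.1]
[ 34.5  40.   -1.  -30.    7.  217.2]
[ 32.   45.   -1.  -20.    7.6 235. ]
[ 31.   35.   -1.  -30.    6.9 213.1]
[ 30.5  40.    1.  110.    8.2 250.3]
[ 30.4  40.    1.  130.    8.3 211.1]
[ 29.9  40.    1.  120.    8.3 223.8]
[ 28.9  35.    1.  100.   14.  278.3]
[ 28.8  35.    1.  110.    8.9 245.1]
[ 28.7  35.    1.  130.    7.9 206.8]
[ 28.1  35.    1.  120.    7.7 220.6]
[ 28.   35.    1.   90.   21.8 319.6]
[ 27.7  30.   -1.  -30.    6.8 209.2]
[ 27.5  40.   -1.  -20.    7.5 230.7]
[ 27.4  30.    1.  110.    9.5 235.4]
[ 27.3  30.    1.  130.    7.5 202.6]
[ 27.3  30.    1.  100.   13.5 263.6]
[ 26.7  30.    1.  120.    7.1 214.7]
[ 26.4  30.    1.   90.   18.3 300.9]
[ 25.   40.    1.  100.   14.3 288.8]
30 1 [(np.float64(64.33454630545518), 330, array([-21.,  56.,  84.,   8.,  99., -84.])), (np.float64(64.0779356877339), 315, array([-26.,  55.,  88.,  17.,  96., -78.])), (np.float64(63.95547600245632), 0, array([-12.,  56.,  84., -10.,  99., -98.])), (np.float64(63.75202824274531), 345, array([-17.,  56.,  83.,  -1., 100., -91.])), (np.f
[... 2320 characters left out ...]
.,  91.,  -9.,  85., -98.])), (np.float64(59.739516228277), 330, array([-21.,  48.,  92.,   7.,  84., -84.])), (np.float64(58.595794639808275), 15, array([  -9.,   48.,   93.,  -17.,   82., -105.])), (np.float64(57.184080510175036), 315, array([-25.,  47.,  95.,  14.,  82., -77.]))]
45 -1 [(np.float64(60.8587066889049), 345, array([-17.,  49.,  91.,  -1.,  85.,  89.])), (np.float64(60.4689274930016), 0, array([-13.,  49.,  91.,  -9.,  85.,  82.])), (np.float64(59.739516228277), 330, array([-21.,  48.,  92.,   7.,  84.,  96.])), (np.float64(58.595794639808275), 15, array([ -9.,  48.,  93., -17.,  82.,  75.])), (np.float64(57.184080510175036), 315, array([-25.,  47.,  95.,  14.,  82., 103.]))]
```

Run:
```python
from h import *
np.set_printoptions(suppress=True,linewidth=150)
for b in(90,100):
  print(b);print(np.round([np.r_[u,ik(*pose(u,b,35,1))] for u in(275,240,210,180,150,120,100,80,40,9)],0))
  print(np.round([np.r_[t,ik(*pose(9,b,35,1,tw=t))] for t in(-60,-45,-30,-15,0,15,30,45)],0))
for az in(150,165,180,195,210):print(az,np.round(ik(*pickpose([.448,-.09,0],az,35,1))),np.round(ik(*pickpose([.448,-.09,.2],az,35,1))))
```

```text
90
[[275. -35.  34. 107.  95.  75.  27.]
 [240. -32.  34. 110.  98.  73.  24.]
 [210. -30.  33. 113. 101.  72.  21.]
 [180. -25.  27. 116. 101.  59.  11.]
 [150. -19.  23. 119. 105.  45.  -3.]
 [120. -11.  22. 121. 117.  32. -23.]
 [100.  -6.  22. 122. 135.  25. -46.]
 [ 80.  -1.  24. 123. 161.  23. -78.]
 [ 40.  -1.  29. 124. 165.  28. -82.]
 [  9.  -1.  33. 124. 167.  32. -84.]]
[[ -60.   18.   41.  106.  -83.   51. -132.]
 [ -45.   16.   38.  113.  258.   42. -126.]
 [ -30.   11.   35.  119.  232.   36. -115.]
 [ -15.    5.   34.  123.  200.   32. -100.]
 [   0.   -1.   33.  124.  167.   32.  -84.]
 [  15.   -8.   34.  122.  135.   36.  -69.]
 [  30.  -13.   36.  118.  109.   42.  -59.]
 [  45.  -16.   38.  111.   88.   49.  -52.]]
100
[[275. -36.  38. 106.  99.  83.  17.]
 [240. -33.  38. 109. 101.  82.  14.]
 [210. -30.  37. 112. 104.  81.  12.]
 [180. -26.  31. 115. 102.  69.   2.]
 [150. -21.  27. 117. 103.  56. -10.]
 [120. -15.  24. 120. 109.  42. -25.]
 [100. -10.  24. 121. 118.  33. -40.]
 [ 80.  -6.  24. 122. 134.  27. -61.]
 [ 40.  -6.  29. 123. 141.  31. -69.]
 [  9.  -6.  34. 123. 145.  34. -74.]]
[[ -60.   17.   39.  111.  265.   45. -128.]
 [ -45.   13.   36.  117.  241.   38. -119.]
 [ -30.    7.   34.  122.  211.   33. -105.]
 [ -15.    1.   33.  124.  178.   32.  -89.]
 [   0.   -6.   34.  123.  145.   34.  -74.]
 [  15.  -11.   35.  119.  117.   39.  -62.]
 [  30.  -15.   37.  114.   95.   47.  -54.]
 [  45.  -17.   41.  106.   77.   56.  -50.]]
150 [ -8.  35. 143. 202.  53. -91.] [  -8.   -2.  139.  242.   20. -138.]
165 [-19.  35. 145. 176.  55. -90.] [-19.  -4. 141. 165.  12. -77.]
180 [-29.  35. 144. 151.  54. -90.] [-29.  -3. 140. 107.  25. -37.]
195 [-37.  35. 141. 126.  53. -86.] [-37.  -0. 137.  88.  40. -33.]
210 [-41.  36. 135. 103.  53. -80.] [-41.   5. 132.  75.  53. -36.]
```

```bash
cat >> h.py <<'E'
def fk(j):
    R=fkR(j);return fkW(j)+[0,0,D1]+LT*R[:,2],R
def rows(cur,poses,hand):
    """cur=(p,R); poses list -> rounded rows, padded to 8s"""
    p,R=np.array(cur[0]),np.array(cur[1]);S=[];D=[]
    for P,T in poses:
        s=np.round(R.T@(P-p),4);w=np.round(Ro.from_matrix(R.T@T).as_rotvec(degrees=True),2)
        S.append((s+0).tolist());D.append((w+0).tolist());p=p+R@s;R=R@Ro.from_rotvec(w,degrees=True).as_matrix()
    while len(S)%8:S.append([0,0,0]);D.append([0,0,0])
    n=[np.linalg.norm(x) for x in S];m=[np.linalg.norm(x) for x in D]
    print("max slide %.4f rot %.2f"%(max(n),max(m)))
    for i in range(0,len(S),8):print('hand',[hand]*8,'\nslide',S[i:i+8],'\ndr',D[i:i+8])
    np.savez("cmd.npz",p=p,R=R)
def cur():
    from rig import env
    s=env.sense();return s["position"],s["tool_rot"]
def cmd():
    d=np.load("cmd.npz");return d["p"],d["R"]
E
python3 - <<'E'
from h import *
from rig import env
np.set_printoptions(suppress=True,linewidth=150)
s=env.sense();j0=s["joint_positions"];print(s["position"],fk(j0)[0])
print("foot",tri([(T,(380.5,268.75)),(S,(291,286))]))
F=np.array([.448,-.0902,.0])
for az in(165,175):
  for h in(0,.06,.1):print(az,h,np.round(ik(*pickpose(F+[0,0,h],az,35,1)),1))
j1=ik(*pickpose(F+[0,0,.1],175,35,1))
n=24
J=[j0+(j1-j0)*k/n for k in range(1,n+1)]
print(np.round(np.array([fk(j)[0] for j in J])[::4],3))
rows(cur(),[fk(j) for j in J],1)
E
```

```text
[ 0.44574302 -0.02956091  0.31760141] [ 0.44574121 -0.03147474  0.31760922]
foot (array([ 0.39730946, -0.24207881,  0.07342071]), np.float64(0.6000443761037673))
165 0 [-18.8  35.3 144.9 176.2  55.1 -90. ]
165 0.06 [-18.8  22.  145.7 175.4  42.8 -88.8]
165 0.1 [-18.8  13.5 145.3 174.3  33.9 -87.5]
175 0 [-26.   35.3 144.7 159.   54.9 -90. ]
175 0.06 [-26.   22.1 145.5 154.8  43.6 -83.6]
175 0.1 [-26.   13.6 145.1 149.8  35.7 -77.1]
[[ 0.445 -0.023  0.303]
 [ 0.446  0.008  0.256]
 [ 0.455  0.026  0.227]
 [ 0.468  0.024  0.206]
 [ 0.48  -0.001  0.185]
 [ 0.479 -0.048  0.156]]
max slide 0.0193 rot 7.64
hand [1, 1, 1, 1, 1, 1, 1, 1] 
slide [[0.0106, 0.0063, 0.0106], [0.0103, 0.0066, 0.0102], [0.0095, 0.0049, 0.0099], [0.0086, 0.0035, 0.0095], [0.0076, 0.0022, 0.009], [0.0063, 0.0011, 0.0086], [0.0049, 0.0002, 0.0081], [0.0034, -0.0005, 0.0076]] 
dr [[-2.51, 1.59, 6.87], [-2.35, 1.57, 6.95], [-2.2, 1.51, 7.04], [-2.06, 1.44, 7.11], [-1.93, 1.34, 7.19], [-1.83, 1.23, 7.25], [-1.74, 1.11, 7.3], [-1.67, 0.97, 7.36]]
hand [1, 1, 1, 1, 1, 1, 1, 1] 
slide [[0.0019, -0.0009, 0.0071], [0.0003, -0.0013, 0.0065], [-0.0013, -0.0012, 0.006], [-0.0029, -0.0011, 0.0054], [-0.0045, -0.0007, 0.0048], [-0.006, 0.0, 0.0043], [-0.0073, 0.0008, 0.0038], [-0.0087, 0.0018, 0.0033]] 
dr [[-1.62, 0.82, 7.39], [-1.59, 0.67, 7.43], [-1.59, 0.5, 7.44], [-1.61, 0.35, 7.45], [-1.65, 0.18, 7.46], [-1.71, 0.03, 7.44], [-1.79, -0.12, 7.42], [-1.9, -0.26, 7.39]]
hand [1, 1, 1, 1, 1, 1, 1, 1] 
slide [[-0.0099, 0.0029, 0.0028], [-0.0108, 0.0043, 0.0023], [-0.0118, 0.0057, 0.0018], [-0.0124, 0.0073, 0.0015], [-0.0129, 0.0088, 0.0011], [-0.0132, 0.0106, 0.0007], [-0.0134, 0.0123, 0.0004], [-0.0132, 0.0141, 0.0002]] 
dr [[-2.01, -0.39, 7.35], [-2.15, -0.5, 7.3], [-2.31, -0.6, 7.23], [-2.47, -0.67, 7.16], [-2.65, -0.74, 7.09], [-2.83, -0.77, 7.0], [-3.03, -0.79, 6.9], [-3.22, -0.79, 6.8]]
```

```bash
cat >> h.py <<'E'
def segs(cur,poses,hand=1,n=8):
    """constant row per call (n rows moving, rest still) reaching each pose"""
    p,R=np.array(cur[0]),np.array(cur[1])
    for P,T in poses:
        w=np.round(Ro.from_matrix(R.T@T).as_rotvec(degrees=True)/n,2)+0
        E=Ro.from_rotvec(w,degrees=True).as_matrix();A=sum(np.linalg.matrix_power(E,k) for k in range(n))
        s=np.round(np.linalg.solve(A,R.T@(P-p)),4)+0
        p=p+R@A@s;R=R@np.linalg.matrix_power(E,n)
        print(n,"slide",s.tolist(),"dr",w.tolist(),"| %.4f %.2f | end"%(np.linalg.norm(s),np.linalg.norm(w)),np.round(p,4),np.round(ik(p,R)))
    np.savez("cmd.npz",p=p,R=R)
E
python3 - <<'E'
from h import *
from rig import env
np.set_printoptions(suppress=True,linewidth=150)
j0=env.sense()["joint_positions"]
F=np.array([.448,-.0902,.0]);j1=ik(*pickpose(F+[0,0,.1],175,35,1))
segs(cur(),[fk(j0+(j1-j0)*k) for k in(.27,.52,.77)]+[pickpose(F+[0,0,.1],175,35,1)])
E
```

```text
8 slide [0.0074, 0.0027, 0.0079] dr [-1.68, 1.21, 5.74] | 0.0112 6.10 | end [0.4484 0.0166 0.2435] [-16.  -8. 132.  47.  30. -96.]
8 slide [0.0002, -0.0012, 0.0049] dr [-1.18, 0.5, 5.56] | 0.0050 5.71 | end [0.4663 0.0256 0.2086] [-20.  -0. 136.  82.  32. -90.]
8 slide [-0.0066, 0.0012, 0.0025] dr [-1.4, -0.21, 5.54] | 0.0072 5.72 | end [ 0.4822 -0.0167  0.175 ] [-23.   7. 141. 118.  34. -83.]
8 slide [-0.0092, 0.0071, 0.0006] dr [-1.92, -0.56, 4.84] | 0.0116 5.24 | end [ 0.4637 -0.0919  0.1268] [-26.  14. 145. 150.  36. -77.]
```

Emit:
apply_moves(hand=[1,1,1,1,1,1,1,1], slide=[[0.0074,0.0027,0.0079],[0.0074,0.0027,0.0079],[0.0074,0.0027,0.0079],[0.0074,0.0027,0.0079],[0.0074,0.0027,0.0079],[0.0074,0.0027,0.0079],[0.0074,0.0027,0.0079],[0.0074,0.0027,0.0079]], dr=[[-1.68,1.21,5.74],[-1.68,1.21,5.74],[-1.68,1.21,5.74],[-1.68,1.21,5.74],[-1.68,1.21,5.74],[-1.68,1.21,5.74],[-1.68,1.21,5.74],[-1.68,1.21,5.74]])

```text
time_s: 2.92
position: [0.4507, 0.0169, 0.2453]
tool_rot: [[-0.605, 0.531, 0.594], [0.755, 0.618, 0.216], [-0.252, 0.579, -0.775]]
wrist_force: [-0.3, -0.0, 0.0]
finger_gap: 1.0
grip_force: 0.0
```

Emit:
apply_moves(hand=[1,1,1,1,1,1,1,1], slide=[[0.0002,-0.0012,0.0049],[0.0002,-0.0012,0.0049],[0.0002,-0.0012,0.0049],[0.0002,-0.0012,0.0049],[0.0002,-0.0012,0.0049],[0.0002,-0.0012,0.0049],[0.0002,-0.0012,0.0049],[0.0002,-0.0012,0.0049]], dr=[[-1.18,0.5,5.56],[-1.18,0.5,5.56],[-1.18,0.5,5.56],[-1.18,0.5,5.56],[-1.18,0.5,5.56],[-1.18,0.5,5.56],[-1.18,0.5,5.56],[-1.18,0.5,5.56]])

```text
time_s: 3.58
position: [0.4688, 0.0256, 0.2107]
tool_rot: [[-0.138, 0.723, 0.677], [0.939, -0.123, 0.322], [0.316, 0.68, -0.662]]
wrist_force: [0.5, 0.7, -0.4]
finger_gap: 1.0
grip_force: 0.0
```

Emit:
apply_moves(hand=[1,1,1,1,1,1,1,1], slide=[[-0.0066,0.0012,0.0025],[-0.0066,0.0012,0.0025],[-0.0066,0.0012,0.0025],[-0.0066,0.0012,0.0025],[-0.0066,0.0012,0.0025],[-0.0066,0.0012,0.0025],[-0.0066,0.0012,0.0025],[-0.0066,0.0012,0.0025]], dr=[[-1.4,-0.21,5.54],[-1.4,-0.21,5.54],[-1.4,-0.21,5.54],[-1.4,-0.21,5.54],[-1.4,-0.21,5.54],[-1.4,-0.21,5.54],[-1.4,-0.21,5.54],[-1.4,-0.21,5.54]])

```text
time_s: 4.25
position: [0.4847, -0.0171, 0.177]
tool_rot: [[0.373, 0.472, 0.798], [0.572, -0.795, 0.203], [0.73, 0.381, -0.567]]
wrist_force: [-0.2, 0.2, 0.8]
finger_gap: 1.002
grip_force: 0.0
```

Emit:
apply_moves(hand=[1,1,1,1,1,1,1,1], slide=[[-0.0092,0.0071,0.0006],[-0.0092,0.0071,0.0006],[-0.0092,0.0071,0.0006],[-0.0092,0.0071,0.0006],[-0.0092,0.0071,0.0006],[-0.0092,0.0071,0.0006],[-0.0092,0.0071,0.0006],[-0.0092,0.0071,0.0006]], dr=[[-1.92,-0.56,4.84],[-1.92,-0.56,4.84],[-1.92,-0.56,4.84],[-1.92,-0.56,4.84],[-1.92,-0.56,4.84],[-1.92,-0.56,4.84],[-1.92,-0.56,4.84],[-1.92,-0.56,4.84]])

```text
time_s: 4.92
position: [0.466, -0.0929, 0.1288]
tool_rot: [[0.574, -0.09, 0.814], [-0.055, -0.996, -0.072], [0.817, -0.003, -0.576]]
wrist_force: [-1.1, -0.3, -0.3]
finger_gap: 1.0
grip_force: 0.0
```

Run:
```python
from h import *
np.set_printoptions(suppress=True,linewidth=150)
snap("w3a");s=snap("w3");p,R=cmd();print(s["joint_positions"],s["position"]-p,Ro.from_matrix(R.T@s["tool_rot"]).as_rotvec(degrees=True),s["wrist_force"])
_,C=pickle.load(open("w3.pkl","rb"))
print(proj(C,np.array([[.448,-.0902,.056],[.448,-.0902,0],[.477,-.09,0],[.419,-.09,0],[.448,-.0612,0],[.448,-.1192,0]])))
```

```text
[-27.57249637  19.06826787 144.23563093 150.83059827  39.57170361 -79.60079284] [ 0.00132388 -0.00126155  0.00087255] [-0.15810524 -0.37120579  0.60429798] [-1.37764492  0.22928829  0.84388457]
[[317.46266675 320.40856253]
 [318.05666264 341.93922827]
 [314.79889717 308.49338871]
 [321.28821886 380.28109463]
 [284.19052364 345.47083272]
 [351.52994331 338.4485916 ]]
```

View pics/w3.png

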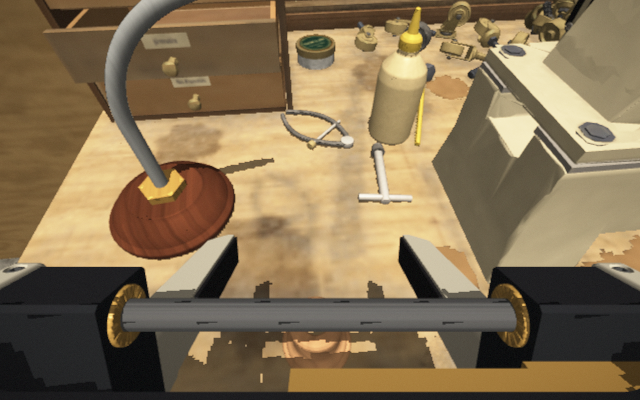

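The bar hides most of the ferrule, but it shows at columns 285–350, centred on about 317 where I predicted 318, so the fingers are centred on it. The arm's wrist offset differs from my model, so I'll refit it from the recorded poses.

Run:
```python
from h import *
np.set_printoptions(suppress=True,linewidth=150)
D=[(np.array([65.4557634,20.1243571,94.677,-.00034,65.2638,-4.84725]),np.array([.18521206,.51751852,.21810088]))]
for n in("w1","w2","w3a","w3"):
    s=pickle.load(open(n+".pkl","rb"))[0];D.append((s["joint_positions"],s["position"]))
    print(n,np.abs(fkR(s["joint_positions"])-s["tool_rot"]).max())
def f(q):
    d1,l2,l3,lt,o1,o4=q;e=[]
    for j,p in D:
        A=rz(j[0]);B=A@ry(j[1]+j[2]);R=fkR(j)
        e.append(A@[0,o1,d1]+A@ry(j[1])@[0,0,l2]+B@[0,0,l3]+B@rz(j[3])@[0,o4,0]+R@[0,0,lt]-p)
    return np.concatenate(e)
r=least_squares(f,[.2306,.455,.43,.253,.04,.0]);print(r.x,np.round(r.fun*1000,2))
```

```text
w1 2.504235967898394e-16
w2 2.7755575615628914e-16
w3a 6.38378239159465e-16
w3 3.3306690738754696e-16
[ 0.24843753  0.44563771  0.42160713  0.26047567  0.04972199 -0.00334581] [ -4.85 -10.91  11.44  -8.34   1.35   8.69  -0.7   -1.25   5.87   5.89  -2.19 -12.98   5.95  -2.16 -13.02]
```

Run:
```python
from h import *
np.set_printoptions(suppress=True,linewidth=150)
D=[(np.array([65.4557634,20.1243571,94.677,-.00034,65.2638,-4.84725]),np.array([.18521206,.51751852,.21810088]))]
for n in("w1","w2","w3"):
    s=pickle.load(open(n+".pkl","rb"))[0];D.append((s["joint_positions"],s["position"]))
names="d1 l2 l3 lt o1 o4 a3 c5 x1".split()
def f(v,use):
    q=dict.fromkeys(names,0.);q.update(zip(use,v));e=[]
    for j,p in D:
        A=rz(j[0]);B=A@ry(j[1]+j[2]);C=B@rz(j[3])@ry(j[4]);R=fkR(j)
        e.append(A@[q["x1"],q["o1"],q["d1"]]+A@ry(j[1])@[0,0,q["l2"]]+B@[q["a3"],0,q["l3"]]+B@rz(j[3])@[0,q["o4"],0]+C@[q["c5"],0,0]+R@[0,0,q["lt"]]-p)
    return np.concatenate(e)
for use in(["d1","l2","l3","lt","o1","o4","c5"],["d1","l2","l3","lt","o1","a3"],["d1","l2","l3","lt","o1","o4","x1"],["d1","l2","l3","lt","o1","c5"],["d1","l2","l3","lt","o1","o4","a3","c5"]):
    r=least_squares(f,[.2]*len(use),args=(use,));print(dict(zip(use,np.round(r.x,4))),np.round(r.fun*1000,2))
```

```text
{'d1': np.float64(0.2384), 'l2': np.float64(0.4539), 'l3': np.float64(0.4185), 'lt': np.float64(0.2634), 'o1': np.float64(0.0504), 'o4': np.float64(-0.0038), 'c5': np.float64(-0.0045)} [ -3.22  -6.61   7.51  -6.2    1.28   4.73  -0.46  -1.4    5.48   7.59  -2.72 -17.72]
{'d1': np.float64(0.2587), 'l2': np.float64(0.4873), 'l3': np.float64(0.4378), 'lt': np.float64(0.2776), 'o1': np.float64(0.0465), 'a3': np.float64(0.0407)} [ 0.  0.  0. -0.  0. -0.  0. -0. -0. -0.  0. -0.]
{'d1': np.float64(0.2271), 'l2': np.float64(0.418), 'l3': np.float64(0.3856), 'lt': np.float64(0.2279), 'o1': np.float64(0.0556), 'o4': np.float64(-0.0081), 'x1': np.float64(0.0468)} [-3.94 -6.27 11.72  1.71  0.69  1.14 -1.64 -2.38 -4.94  6.43 -2.55 -7.92]
{'d1': np.float64(0.2403), 'l2': np.float64(0.4515), 'l3': np.float64(0.4202), 'lt': np.float64(0.2623), 'o1': np.float64(0.0484), 'c5': np.float64(-0.003)} [ -5.08  -6.65   7.54  -5.94   2.94   4.9    0.53   0.18   4.89   6.43  -7.88 -17.33]
{'d1': np.float64(0.2587), 'l2': np.float64(0.4873), 'l3': np.float64(0.4378), 'lt': np.float64(0.2776), 'o1': np.float64(0.0465), 'o4': np.float64(0.0), 'a3': np.float64(0.0407), 'c5': np.float64(0.0)} [ 0.  0.  0. -0.  0. -0.  0. -0. -0. -0.  0. -0.]
```

```bash
cat >> h.py <<'E'
L2,L3r,A3,OFF,D1,LT=.4873,.4378,.0407,.0465,.2587,.2776
L3=np.hypot(L3r,A3);DEL=np.degrees(np.arctan2(A3,L3r))
def fkW(j):
    a,b=np.radians([j[1],j[1]+j[2]+DEL]);return rz(j[0])@[L2*np.sin(a)+L3*np.sin(b),OFF,L2*np.cos(a)+L3*np.cos(b)]
def ik(p,R):
    p=np.asarray(p);W=p-LT*R[:,2]-[0,0,D1]
    rho=np.hypot(W[0],W[1]);r=np.sqrt(rho**2-OFF**2)
    j1=np.degrees(np.arctan2(W[1],W[0])-np.arctan2(OFF,r))
    D=np.hypot(r,W[2]);cc=(D*D-L2**2-L3**2)/(2*L2*L3)
    if abs(cc)>1:return []
    j3=np.degrees(np.arccos(cc))
    j2=np.degrees(np.arctan2(r,W[2])-np.arctan2(L3*np.sin(np.radians(j3)),L2+L3*cc));j3-=DEL
    M=(rz(j1)@ry(j2+j3)).T@R@rz(-90)
    j5=np.degrees(np.arccos(np.clip(M[2,2],-1,1)))
    j4=np.degrees(np.arctan2(M[1,2],M[0,2]));j6=np.degrees(np.arctan2(M[2,1],-M[2,0]))
    if j4<-90:j4+=360
    return np.array([j1,j2,j3,j4,j5,j6])
E
python3 s.py|head -12
python3 - <<'E'
from h import *
np.set_printoptions(suppress=True,linewidth=150)
s=pickle.load(open("w3.pkl","rb"))[0];print(ik(s["position"],s["tool_rot"])-s["joint_positions"])
for phi,b in((35,100),(40,100)):
  print(phi,b);print(np.round([np.r_[u,ik(*pose(u,b,phi,1))] for u in(275,240,210,180,150,120,100,80,40,9)],0))
  print(np.round([np.r_[t,ik(*pose(9,b,phi,1,tw=t))] for t in(-60,-45,-30,-15,0,15,30)],0))
  for az in(165,175,180):
    for h in(.1,.05,0):print(az,np.round(ik(*pickpose([.448,-.0902,h],az,phi,1))))
E
```

```text
[ 39.3  45.   -1.  -30.    7.2 221.7]
[ 35.6  40.   -1.  -30.    7.1 217.1]
[ 33.   45.   -1.  -20.    7.7 235.6]
[ 32.2  35.   -1.  -30.    7.  213.2]
[ 30.2  40.    1.  110.    8.4 255.8]
[ 30.1  40.    1.  130.    8.4 213.1]
[ 29.5  40.    1.  120.    8.4 227.2]
[ 29.1  30.   -1.  -30.    6.9 209.4]
[ 28.7  40.   -1.  -20.    7.6 231.6]
[ 28.5  35.    1.  110.    9.1 249.9]
[ 28.5  35.    1.  100.   14.  283.5]
[ 28.4  35.    1.  130.    8.  208.6]
[-0.00311013 -0.00725886  0.00414926 -0.00575727 -0.00227959  0.00360423]
35 100
[[275. -38.  41. 106.  97.  85.  15.]
 [240. -35.  41. 109.  99.  84.  12.]
 [210. -33.  41. 111. 102.  83.   9.]
 [180. -29.  34. 114. 100.  71.  -1.]
 [150. -24.  29. 118. 102.  58. -12.]
 [120. -17.  26. 120. 109.  44. -28.]
 [100. -12.  25. 122. 119.  35. -43.]
 [ 80.  -7.  26. 123. 136.  29. -64.]
 [ 40.  -7.  32. 123. 142.  33. -71.]
 [  9.  -7.  36. 123. 146.  37. -76.]]
[[ -60.   19.   40.  110.  266.   46. -127.]
 [ -45.   15.   38.  117.  241.   39. -117.]
 [ -30.    8.   36.  122.  211.   35. -103.]
 [ -15.    1.   36.  124.  178.   35.  -89.]
 [
[... 785 characters left out ...]
 121. 135.  26. -64.]
 [  9.  -6.  34. 121. 141.  29. -70.]]
[[ -60.   17.   39.  109.  -88.   42. -134.]
 [ -45.   13.   36.  116.  248.   33. -125.]
 [ -30.    8.   34.  120.  216.   27. -109.]
 [ -15.    1.   34.  122.  178.   26.  -89.]
 [   0.   -6.   34.  121.  141.   29.  -70.]
 [  15.  -12.   35.  118.  111.   35.  -57.]
 [  30.  -16.   37.  112.   88.   43.  -49.]]
165 [-19.  16. 143. 174.  29. -87.]
165 [-19.  27. 143. 175.  40. -89.]
165 [-19.  38. 142. 176.  51. -90.]
175 [-26.  16. 143. 147.  31. -75.]
175 [-26.  27. 143. 155.  41. -85.]
175 [-26.  38. 142. 159.  50. -90.]
180 [-30.  16. 142. 135.  33. -70.]
180 [-30.  27. 142. 145.  41. -82.]
180 [-30.  38. 142. 150.  50. -90.]
```

Run:
```python
from h import *
F=np.array([.448,-.0902,.0])
segs(cur(),[pickpose(F+[0,0,.05],175,35,1),pickpose(F,175,35,1)])
```

```text
8 slide [-0.0054, -0.0001, 0.0035] dr [-0.01, 0.04, -0.02] | 0.0064 0.05 | end [ 0.4635 -0.0912  0.0767] [-28.  31. 145. 156.  51. -88.]
8 slide [-0.0051, 0.0, 0.0036] dr [0.0, 0.0, 0.0] | 0.0062 0.00 | end [ 0.4637 -0.0912  0.0268] [-28.  43. 143. 159.  61. -93.]
```

Emit:
apply_moves(hand=[1,1,1,1,1,1,1,1], slide=[[-0.0054,-0.0001,0.0035],[-0.0054,-0.0001,0.0035],[-0.0054,-0.0001,0.0035],[-0.0054,-0.0001,0.0035],[-0.0054,-0.0001,0.0035],[-0.0054,-0.0001,0.0035],[-0.0054,-0.0001,0.0035],[-0.0054,-0.0001,0.0035]], dr=[[0,0,0],[0,0,0],[0,0,0],[0,0,0],[0,0,0],[0,0,0],[0,0,0],[0,0,0]])

```text
time_s: 5.68
position: [0.4641, -0.0909, 0.0775]
tool_rot: [[0.574, -0.083, 0.814], [-0.047, -0.997, -0.069], [0.817, 0.001, -0.576]]
wrist_force: [-0.2, 0.2, 0.2]
finger_gap: 0.999
grip_force: 0.0
```

Emit:
apply_moves(hand=[1,1,1,1,1,1,1,1], slide=[[-0.0059,0,0.0041],[-0.0059,0,0.0041],[-0.0059,0,0.0041],[-0.0059,0,0.0041],[-0.0059,0,0.0041],[-0.0059,0,0.0041],[-0.0059,0,0.0041],[0,0,0]], dr=[[0,0,0],[0,0,0],[0,0,0],[0,0,0],[0,0,0],[0,0,0],[0,0,0],[0,0,0]])

```text
time_s: 6.35
position: [0.4633, -0.0908, 0.0263]
tool_rot: [[0.575, -0.084, 0.814], [-0.049, -0.996, -0.068], [0.816, -0.0, -0.577]]
wrist_force: [0.7, 0.6, -1.0]
finger_gap: 1.0
grip_force: 0.0
```

Run:
```python
from h import *
from rig import env
np.set_printoptions(suppress=True,linewidth=150)
s=snap("w4");F=np.array([.448,-.0902,0]);P,R=pickpose(F,175,35,1)
print(s["time_s"],s["position"]-P,Ro.from_matrix(R.T@s["tool_rot"]).as_rotvec(degrees=True),s["wrist_force"])
d=env.get_image("scene");im=d["img"][:,:,::-1]
w=cv2.imread("pics/w4.png")
a=cv2.resize(im[200:300,220:360],(800,571));a=cv2.resize(im[195:300,220:345],(500,420))
b=cv2.resize(w[250:370,230:410],(500,333))
cv2.imwrite("pics/c4.png",np.hstack([np.vstack([a,np.zeros((0,500,3),np.uint8)])[:333],b])[:, :800] if 0 else cv2.resize(np.vstack([a,b]),(400,600)))
```

```text
6.35 [-0.00021785  0.0007603  -0.00079587] [ 0.15878395 -0.26704807 -0.08279635] [ 0.66722328  0.61585861 -0.97765286]
```

View pics/c4.png

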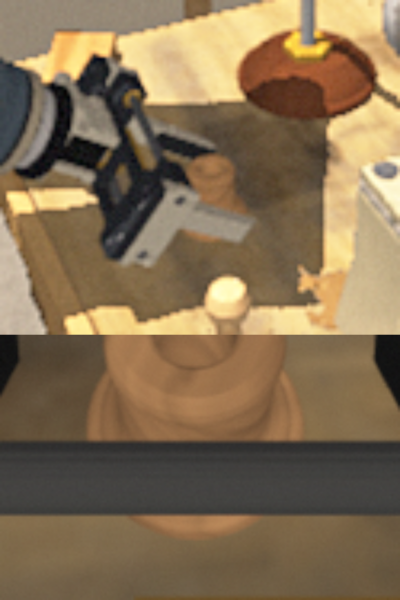

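The fingers straddle the neck, which is centred at column 318. The near rim edge is at about row 343 and the rim spans columns 270–366. Next I check the position along the approach.

Run:
```python
from h import *
_,C=pickle.load(open("w4.pkl","rb"))
t=np.linspace(0,2*np.pi,361)
for F in([.448,-.0902],[.445,-.0902],[.451,-.0902]):
    o=[]
    for rad,z in((.029,0),(.029,.010),(.019,.056),(.009,.056)):
        c=proj(C,np.c_[F[0]+rad*np.cos(t),F[1]+rad*np.sin(t),0*t+z]);o.append(np.round(np.r_[c.min(0),c.max(0)],1))
    print(F,o)
im=cv2.imread("pics/w4.png");print(im[330:350:1,318].tolist())
cv2.imwrite("pics/z4.png",cv2.resize(im[200:360,240:400],None,fx=3.5,fy=3.5,interpolation=2))
```

```text
[0.448, -0.0902] [array([271.9, 250.8, 367.7, 343.3]), array([269.9, 242.9, 369.8, 338.1]), array([279.6, 212.4, 360.9, 283. ]), array([301. , 228.9, 339.4, 262.1])]
[0.445, -0.0902] [array([271.9, 254.8, 368.6, 349.1]), array([269.9, 247. , 370.8, 344.1]), array([279.7, 217.2, 362. , 289.7]), array([301.3, 234. , 340.2, 268.2])]
[0.451, -0.0902] [array([272. , 246.9, 366.8, 337.6]), array([270. , 239. , 368.8, 332.2]), array([279.6, 207.8, 359.8, 276.6]), array([300.7, 223.8, 338.6, 256.2])]
[[57, 63, 62], [67, 84, 105], [78, 120, 163], [79, 119, 163], [80, 120, 164], [79, 122, 165], [83, 124, 169], [81, 123, 167], [80, 121, 164], [75, 114, 156], [71, 107, 148], [72, 109, 149], [71, 107, 143], [71, 103, 128], [72, 104, 123], [72, 103, 123], [71, 100, 121], [71, 99, 120], [67, 96, 116], [71, 97, 118]]
```

View pics/z4.png

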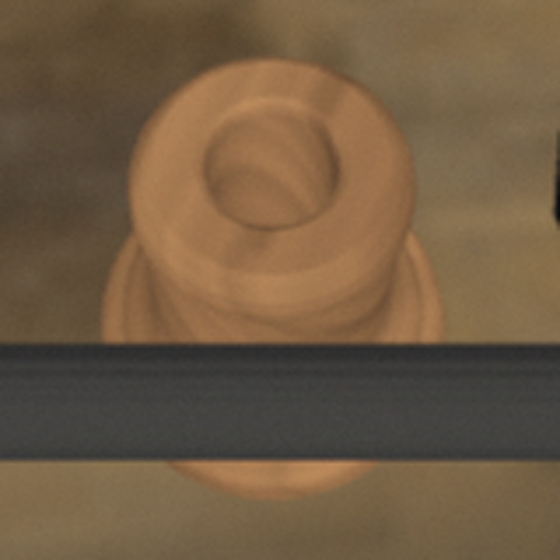

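The rim edge is at row 342.5, and the top circle is centred at column 317.6, with the bore between rows 228 and 266. That puts the ferrule at about (0.4473, -0.0893), within 1 mm of plan, so I'm closing the gripper.

Emit:
apply_moves(hand=[0,0,0,0,0,0,0,0], slide=[[0,0,0],[0,0,0],[0,0,0],[0,0,0],[0,0,0],[0,0,0],[0,0,0],[0,0,0]], dr=[[0,0,0],[0,0,0],[0,0,0],[0,0,0],[0,0,0],[0,0,0],[0,0,0],[0,0,0]])

```text
time_s: 7.12
position: [0.4621, -0.0911, 0.0267]
tool_rot: [[0.577, -0.087, 0.812], [-0.051, -0.996, -0.071], [0.815, -0.001, -0.579]]
wrist_force: [-0.5, 0.3, 0.3]
finger_gap: 0.476
grip_force: 0.0
```

```bash
cat >> h.py <<'E'
def state(log="log.txt"):
    from rig import env
    s=env.sense();return s
E
python3 - <<'E'
from h import *
np.set_printoptions(suppress=True,linewidth=150)
s=snap("w5");print(s["finger_gap"],s["grip_force"],s["wrist_force"],s["position"])
R=s["tool_rot"];p=s["position"]
o=R.T@(np.array([.4473,-.0893,0])-p);print("ferrule origin in tool",o,"axis",R.T@Z)
o[1]=0;np.savez("grip.npz",o=o,a=R.T@Z,yz=0)
E
```

```text
0.4760111342707016 0.0 [-0.51115781  0.29989815  0.31254969] [ 0.46209368 -0.09107825  0.02674897]
ferrule origin in tool [-0.03043187 -0.00046811  0.00334733] axis [ 0.81529528 -0.00052718 -0.57904518]
```

Emit:
apply_moves(hand=[0,0,0,0,0,0,0,0], slide=[[0,0,0],[0,0,0],[0,0,0],[0,0,0],[0,0,0],[0,0,0],[0,0,0],[0,0,0]], dr=[[0,0,0],[0,0,0],[0,0,0],[0,0,0],[0,0,0],[0,0,0],[0,0,0],[0,0,0]])

```text
time_s: 7.83
position: [0.4621, -0.0911, 0.0267]
tool_rot: [[0.577, -0.087, 0.812], [-0.051, -0.996, -0.071], [0.815, -0.001, -0.579]]
wrist_force: [-0.6, 0.0, 1.0]
finger_gap: 0.401
grip_force: 30.0
```

```bash
cat >> h.py <<'E'
def G():
    d=np.load("grip.npz");return d["o"],d["a"]
def fpose(u,beta,tw=0,Q=Q,da=0.,dn=0.,ds=0.):
    """tool pose putting the held ferrule's origin at arc u on the stem, axis along it; da/dn/ds extra world-ish offsets along axis/N/-Y"""
    o,a=G();p,A,N=frame(u,Q);mY=-rz(Q[2])[:,1];b=np.radians(beta+tw)
    r=np.cos(b)*N+np.sin(b)*mY
    # tool-frame triad: axis a, side direction (-z tool made perp to a)
    rt=np.array([0,0,-1.])-a*(-a[2]);rt/=np.linalg.norm(rt)
    R=np.c_[A,r,np.cross(A,r)]@np.c_[a,rt,np.cross(a,rt)].T
    return p+A*da+N*dn+mY*ds-R@o,R
E
python3 - <<'E'
from h import *
np.set_printoptions(suppress=True,linewidth=150)
s=snap("w6");print(s["finger_gap"]*93,s["grip_force"],s["wrist_force"],s["position"])
R=s["tool_rot"];p=s["position"]
o=R.T@(np.array([.4473,-.0893,0])-p);print("ferrule origin in tool",o,"axis",R.T@Z)
o[1]=0;np.savez("grip.npz",o=o,a=R.T@Z)
# carry: lift, then to standoff in front of the tip
j0=s["joint_positions"]
c=(p,R);lift=(p+[0,0,.12],R)
P=[lift]
jl=ik(*lift);e=fpose(283,100);je=ik(*e);print(np.round(jl),np.round(je),e[0])
for k in(.33,.67):P.append(fk(jl+(je-jl)*k))
P.append(e)
for q in P:
    print("ferr",np.round(q[0]+q[1]@o,3),np.round(q[1]@G()[1],2))
segs(c,P,0)
E
```

```text
37.326210508740424 30.000141809578054 [-0.5586226   0.03200591  1.03016066] [ 0.46208693 -0.09107332  0.02672292]
ferrule origin in tool [-0.03040635 -0.00046264  0.00333953] axis [ 0.81526739 -0.00054747 -0.57908444]
[-28.  15. 144. 147.  36. -76.] [-39.  41. 105.  96.  85.  16.] [ 0.64522802 -0.10624126  0.23865461]
ferr [ 0.447 -0.09   0.12 ] [-0.  0.  1.]
ferr [ 0.57  -0.091  0.174] [-0.25 -0.37  0.9 ]
ferr [ 0.63  -0.08   0.214] [-0.2  -0.76  0.62]
ferr [ 0.628 -0.083  0.229] [ 0.12 -0.96  0.26]
8 slide [0.0122, 0.0, -0.0087] dr [0.0, 0.0, 0.0] | 0.0150 0.00 | end [ 0.4619 -0.0911  0.1466] [-28.  15. 144. 147.  36. -76.]
8 slide [0.0131, -0.0008, 0.0093] dr [1.86, 1.63, 2.19] | 0.0161 3.30 | end [ 0.5776 -0.102   0.201 ] [-31.  23. 131. 130.  52. -46.]
8 slide [0.0061, -0.0018, 0.0061] dr [2.54, 0.01, 2.49] | 0.0088 3.56 | end [ 0.6394 -0.101   0.2347] [-35.  32. 118. 113.  69. -14.]
8 slide [0.0011, 0.0001, 0.0002] dr [1.9, -1.62, 2.81] | 0.0011 3.76 | end [ 0.6454 -0.1064  0.2384] [-39.  41. 105.  96.  85.  16.]
```

Run:
```python
from h import *
np.set_printoptions(suppress=True,linewidth=150)
print("wheel left",tri([(T,(386,195)),(S,(345,195))]))
print("wheel rim top?",tri([(T,(395,172)),(S,(357,176))]))
_,C2=pickle.load(open("w2.pkl","rb"));_,C3=pickle.load(open("w3.pkl","rb"))
print("box corner near",tri([(C2,(165,190)),(C3,(487,45))]), tri([(C2,(199,137)),(C3,(437,165))]))
# boxes of gripper at several u
for u in(320,283,250):
    p,R=fpose(u,100);g=p-.019*R[:,2]
    for nm,zz in(("front",-.065),("back",-.2)):
        c=[g+R@[sx*.0375,sy*.094,zz] for sx in(1,-1) for sy in(1,-1)];print(u,nm,np.round(c,3).tolist())
    print("cam",np.round(p+R@[.0757,0,-.165],3))
```

```text
wheel left (array([ 0.5433537 , -0.2334547 ,  0.27552556]), np.float64(4.870364094172118))
wheel rim top? (array([ 0.5739916 , -0.24436881,  0.32353703]), np.float64(9.593035350489913))
box corner near (array([ 0.52603487, -0.18727324,  0.20954992]), np.float64(6.94295606959821)) (array([ 0.96856984, -0.47184303, -0.33968351]), np.float64(0.6416916108049122))
320 front [[0.633, -0.247, 0.171], [0.595, -0.204, 0.35], [0.583, -0.196, 0.148], [0.545, -0.152, 0.327]]
320 back [[0.535, -0.341, 0.173], [0.497, -0.297, 0.352], [0.486, -0.289, 0.15], [0.448, -0.246, 0.329]]
cam [ 0.581 -0.308  0.274]
283 front [[0.628, -0.212, 0.162], [0.59, -0.168, 0.341], [0.579, -0.16, 0.139], [0.541, -0.117, 0.318]]
283 back [[0.531, -0.305, 0.164], [0.493, -0.262, 0.342], [0.481, -0.254, 0.141], [0.443, -0.21, 0.319]]
cam [ 0.576 -0.272  0.264]
250 front [[0.625, -0.18, 0.153], [0.586, -0.137, 0.332], [0.575, -0.129, 0.13], [0.537, -0.085, 0.309]]
250 back [[0.527, -0.273, 0.155], [0.489, -0.23, 0.334], [0.477, -0.222, 0.132], [0.439, -0.179, 0.311]]
cam [ 0.572 -0.241  0.256]
```

```bash
cat >> h.py <<'E'
def ray(C,px,z=0):
    d=C["R"].T@np.linalg.inv(C["intrinsics"])@[*px,1];o=-C["R"].T@C["t"];return o+d*(z-o[2])/d[2]
E
python3 - <<'E'
from h import *
np.set_printoptions(suppress=True,linewidth=150,precision=3)
_,C2=pickle.load(open("w2.pkl","rb"));_,C3=pickle.load(open("w3.pkl","rb"))
print("wheel c",tri([(T,(394,193)),(S,(358,197))]),tri([(T,(394,193)),(S,(358,197)),(C2,(105,258))]))
print("pedestal foot",ray(C3,(437,165)),ray(C3,(490,270)),"w2",ray(C2,(199,137)))
for z in(0,.1,.2):print("ped top corner z",z,ray(C3,(487,45),z),ray(C2,(118,155),z),ray(C2,(165,190),z))
print("cab foot",ray(C3,(105,115)),ray(C3,(288,107)),ray(T,(227,150)),ray(T,(316,150)))
print("drawer",tri([(C2,(376,184)),(C3,(169,67))]),tri([(C2,(376,184)),(T,(272,150))]))
print("drawer knob2",tri([(C2,(385,250)),(C3,(169,67))]),tri([(C2,(376,184)),(C3,(195,102))]))
print("drawer ends",ray(C3,(108,118)),ray(C3,(90,55),.1),ray(C3,(268,35),.1))
o=-T["R"].T@T["t"];print("topcam",o,"scenecam",-S["R"].T@S["t"])
E
```

```text
wheel c (array([ 0.555, -0.255,  0.278]), np.float64(1.6029721866044326)) (array([ 0.554, -0.255,  0.27 ]), np.float64(2.91805667138388))
pedestal foot [ 0.646 -0.262  0.   ] [ 0.498 -0.266  0.   ] w2 [ 0.651 -0.258  0.   ]
ped top corner z 0 [ 0.955 -0.467  0.   ] [ 0.68  -0.428  0.   ] [ 0.795 -0.397  0.   ]
ped top corner z 0.1 [ 0.751 -0.333  0.1  ] [ 0.58  -0.323  0.1  ] [ 0.666 -0.3    0.1  ]
ped top corner z 0.2 [ 0.547 -0.199  0.2  ] [ 0.479 -0.218  0.2  ] [ 0.536 -0.203  0.2  ]
cab foot [0.802 0.2   0.   ] [ 0.792 -0.077  0.   ] [0.778 0.2   0.   ] [ 0.769 -0.075  0.   ]
drawer (array([0.657, 0.028, 0.136]), np.float64(9.582201849311247)) (array([0.757, 0.05 , 0.045]), np.float64(1.862150178541981))
drawer knob2 (array([0.962, 0.113, 0.02 ]), np.float64(25.499205995822194)) (array([0.77 , 0.05 , 0.034]), np.float64(0.9518456596676117))
drawer ends [0.793 0.193 0.   ] [0.78  0.158 0.1  ] [ 0.81  -0.059  0.1  ]
topcam [ 0.34  -0.091  1.21 ] scenecam [ 0.151 -0.858  0.73 ]
```

```bash
cat > c.py <<'E'
from h import *
gx,gy,gz=np.meshgrid(np.linspace(-.0375,.0375,4),np.linspace(-.094,.094,9),np.linspace(-.065,-.14,4))
BODY=np.c_[gx.ravel(),gy.ravel(),gz.ravel()]
STEM=lamp(*Q,np.vstack([CUR,[[105,0,218.5]]]))
def clear(p,R,lathe=True,stem=True):
    g=p-.019*R[:,2];j=ik(p,R)
    if len(j)==0:return -1,None
    mg=np.minimum(j-LO,HI-j)
    if mg.min()<4 or j[4]<12:return -1,j
    P=[(g+BODY@R.T,0.)]
    P.append((np.array([p+R@[.0757,0,-.16]]),.03))
    W=p-LT*R[:,2];fl=g-.14*R[:,2]
    P.append((fl+np.linspace(0,1,5)[:,None]*(W-fl),.05))
    E=rz(j[0])@[L2*np.sin(np.radians(j[1])),OFF,L2*np.cos(np.radians(j[1]))]+[0,0,D1]
    P.append((W+np.linspace(0,.8,6)[:,None]*(E-W),.06))
    c=[]
    for X,r in P:
        def box(lo,hi):
            d=np.maximum(np.maximum(lo-X,X-hi),0);return np.linalg.norm(d,axis=1).min()-r
        on=X[X[:,0]>.33]
        if len(on):c.append(on[:,2].min()-r)
        c.append(box(np.array([.48,-1,0]),np.array([.8,-.232,.36])))
        c.append(box(np.array([.73,-.1,0]),np.array([1.1,.22,.3])))
        c.append(box(np.array([.378,-.262,0]),np.array([.417,-.222,.081])))
        if stem:
            c.append(np.linalg.norm(X[:,None]-STEM[None],axis=2).min()-r-.007)
            b=np.c_[np.maximum(np.hypot(X[:,0]-Q[0],X[:,1]-Q[1])-.068,0),np.maximum(X[:,2]-.034,0)];c.append(np.linalg.norm(b,axis=1).min()-r)
    return min(c),j
if __name__=="__main__":
    F=np.array([.4473,-.0893,0])
    B=np.arange(-30,131,10)
    for phi in(5,10,15,20,25,30,35):
      for flip in(1,-1):
        pk=[(round(clear(*pickpose(F,az,phi,flip))[0]*1e3),az) for az in range(120,241,10)]
        print(phi,flip,"pick",max(pk))
        for u in(262,240,210,160,120,80,40,9):
            print("   ",u,[int(round(clear(*pose(u,b,phi,flip))[0]*1e3)) for b in B])
E
python3 c.py
```

```text
5 1 pick (6, 200)
    262 [-1000, -1000, -1000, -1000, -1000, 44, 40, 34, 28, 21, 15, 8, 2, -4, -9, -13, -18]
    240 [-1000, -1000, -1000, -1000, -1000, -1000, 61, 55, 49, 42, 36, 29, 23, 17, 12, 7, -1]
    210 [-1000, -1000, -1000, -1000, -1000, -1000, 59, -1000, -1000, 59, 59, 58, 52, 46, 41, 31, 7]
    160 [-1000, -1000, 8, 21, 35, 51, 61, 61, 61, 61, 60, 60, 55, 50, 45, 40, 17]
    120 [-28, 0, 13, 29, 43, 59, -1000, 61, 61, 61, 60, 60, 55, 46, 37, 28, 20]
    80 [-1, 0, 19, 35, 49, -1000, 61, 61, 61, 61, 60, 60, 55, 43, 28, 18, 13]
    40 [-1, 0, 19, 35, 46, -1000, 46, 46, 46, 46, 46, 46, 46, 46, 46, 46, 45]
    9 [-1, 0, 15, 15, 15, -1000, 15, 15, 15, 15, 15, 15, 15, 15, 15, 15, 15]
5 -1 pick (6, 200)
    262 [0, 0, 0, 7, 25, 44, 64, 66, 66, 62, -1000, -1000, -1000, -1000, -1000, -1000, -1000]
    240 [0, 0, 0, 7, 23, 43, 61, 61, 61, 61, -1000, -1000, -1000, -1000, -1000, -1000, -1000]
    210 [0, 0, 0, 10, 24, 42, 59, -1000, -1000, -1000, -1000, -1000, -1000, -1000, -1000, -1000, -1000]
    160 [-1, 0, 8, 21, 35, 51, 61, 61, 61, 61, 60, 60, 55, 50, 45, 40, 17]
    120 [-28, 0
[... 7820 characters left out ...]
6, 25, 24, 23, 22, 21]
35 -1 pick (45, 170)
    262 [0, 0, 0, 6, 23, 21, 13, -2, -19, -39, -38, -40, -47, -1000, -1000, -1000, -1000]
    240 [0, 0, 0, 6, 15, 27, 28, 13, -14, -33, -25, -25, -26, -1000, -1000, -1000, -1000]
    210 [0, 0, 0, 6, 14, 24, 37, 27, 5, -8, -8, -7, -1000, -1000, -1000, -1000, -1000]
    160 [0, 0, 8, 17, 25, 36, 50, 54, 51, 48, 44, -1000, -1000, -1000, -1000, -20, -46]
    120 [0, 0, 13, 25, 33, 45, 58, 58, 55, -1000, 45, 37, 26, 16, 9, 4, 5]
    80 [-8, 0, 20, 31, 40, 51, 60, -1000, 55, 51, 45, 38, 25, 8, -3, 4, -1]
    40 [-8, 0, 20, 31, 40, 40, 39, -1000, 38, 35, 32, 29, 25, 20, 16, 11, 6]
    9 [-8, 0, 20, 29, 29, 29, 29, 29, 28, 28, 27, 26, 25, 24, 23, 22, 21]
```

```bash
cat > d.py <<'E'
from c import *
np.set_printoptions(suppress=True,linewidth=160)
U=np.r_[np.arange(270,9,-5),9]
for phi in(12,15,18,20):
  for bt in(20,30,40,50):
    for bb in(20,30,40,50,60,70,80):
      J=[];cl=[]
      for u in U:
        b=bt+(bb-bt)*np.clip((225-u)/190,0,1)
        c,j=clear(*pose(u,b,phi,-1));cl.append(c);J.append(j)
      if any(j is None for j in J) or min(cl)<0.005:continue
      J=np.array(J);d=np.abs(np.diff(J,axis=0));
      tw=[t for t in range(-60,61,10) if clear(*pose(9,bb+t,phi,-1))[0]>.005]
      print(phi,bt,bb,"cl %d"%(min(cl)*1e3),"maxstep",d.max().round(1),"j5min",J[:,4].min().round(),"mg",np.minimum(J-LO,HI-J).min().round(),"tw",tw[0],tw[-1],len(tw))
E
python3 d.py
```

```text
12 20 20 cl 6 maxstep 5.5 j5min 38.0 mg 4.0 tw -30 60 10
15 20 20 cl 14 maxstep 5.5 j5min 39.0 mg 6.0 tw -30 60 10
15 30 20 cl 14 maxstep 7.6 j5min 28.0 mg 5.0 tw -30 60 10
18 20 20 cl 22 maxstep 5.4 j5min 39.0 mg 7.0 tw -30 60 9
18 30 20 cl 22 maxstep 7.3 j5min 29.0 mg 7.0 tw -30 60 9
18 40 20 cl 22 maxstep 11.4 j5min 19.0 mg 4.0 tw -30 60 9
20 20 20 cl 28 maxstep 5.4 j5min 39.0 mg 8.0 tw -30 60 9
20 30 20 cl 28 maxstep 7.2 j5min 30.0 mg 8.0 tw -30 60 9
20 40 20 cl 28 maxstep 10.9 j5min 20.0 mg 6.0 tw -30 60 9
```

Run:
```python
from c import *
np.set_printoptions(suppress=True,linewidth=160)
g=.040
print("bench edge",ray(T,(325,303)),ray(T,(325,297)))
for phi,bt,bb in((28,25,20),(30,22,22),(30,25,15),(32,20,20)):
  print(phi,bt,bb)
  for u in(285,270,255,240,225,210,185,160,130,100,80,40,9):
    b=bt+(bb-bt)*np.clip((225-u)/190,0,1);c,j=clear(*pose(u,b,phi,-1,g=g));print("  ",u,int(c*1e3),np.round(j))
  for t in range(-40,61,10):
    c,j=clear(*pose(9,bb+t,phi,-1,g=g));print("  tw",t,int(c*1e3),np.round(j))
F=np.array([.4473,-.0893,0])
for az in range(130,231,10):
  print(az,[(int(c*1e3),np.round(j).tolist()) for c,j in(clear(*pickpose(F,az,30,-1,g=g)),clear(*pickpose(F+[0,0,.07],az,30,-1,g=g)))])
```

```text
bench edge [ 0.30852424 -0.08698393  0.        ] [ 0.32516644 -0.08755871  0.        ]
28 25 20
   285 12 [-25.  25.  92.  29.  56. -56.]
   270 26 [-23.  24.  93.  30.  54. -56.]
   255 40 [-22.  24.  94.  30.  53. -55.]
   240 37 [-21.  24.  95.  30.  52. -54.]
   225 34 [-20.  23.  96.  30.  51. -53.]
   210 34 [-18.  23.  97.  29.  49. -52.]
   185 41 [ -9.  20. 100.   9.  40. -34.]
   160 45 [  0.  20. 102. -18.  37.  -9.]
   130 49 [ 11.  25. 102. -48.  43.  20.]
   100 54 [ 19.  33. 102. -67.  56.  38.]
   80 56 [ 23.  39. 100. -75.  66.  45.]
   40 46 [ 23.  44.  99. -76.  65.  49.]
   9 36 [ 23.  47.  99. -77.  65.  52.]
  tw -40 0 [ 19.  57.  73. -48.  93.  50.]
  tw -30 19 [ 21.  55.  80. -54.  86.  49.]
  tw -20 32 [ 22.  52.  86. -61.  79.  49.]
  tw -10 36 [ 23.  50.  93. -68.  71.  50.]
  tw 0 36 [ 23.  47.  99. -77.  65.  52.]
  tw 10 -1000 [ 22.  45. 105. -88.  59.  56.]
  tw 20 35 [ 20.  43. 111. 259.  53.  61.]
  tw 30 35 [ 18.  41. 116. 244.  50.  67.]
  tw 40 35 [ 14.  40. 120. 226.  47.  74.]
  tw 50 34 [  9.  39. 123. 207.  46.  81.]
  tw 60 33 [  4.  39. 125. 
[... 3473 characters left out ...]
.0, 90.0])]
170 [(40, [-24.0, 47.0, 145.0, 167.0, 72.0, 87.0]), (64, [-24.0, 31.0, 147.0, 166.0, 57.0, 91.0])]
180 [(38, [-33.0, 47.0, 144.0, 150.0, 69.0, 84.0]), (48, [-33.0, 30.0, 146.0, 146.0, 57.0, 93.0])]
190 [(25, [-40.0, 46.0, 141.0, 133.0, 65.0, 84.0]), (39, [-40.0, 30.0, 143.0, 127.0, 56.0, 96.0])]
200 [(9, [-44.0, 45.0, 137.0, 117.0, 61.0, 88.0]), (34, [-44.0, 31.0, 139.0, 110.0, 56.0, 101.0])]
210 [(0, [-47.0, 44.0, 133.0, 102.0, 59.0, 93.0]), (34, [-47.0, 32.0, 135.0, 95.0, 58.0, 106.0])]
220 [(0, [-48.0, 44.0, 128.0, 88.0, 60.0, 99.0]), (36, [-48.0, 33.0, 130.0, 82.0, 61.0, 110.0])]
230 [(0, [-47.0, 45.0, 123.0, 76.0, 62.0, 104.0]), (18, [-47.0, 34.0, 124.0, 72.0, 65.0, 114.0])]
```

Run:
```python
from c import *
np.set_printoptions(suppress=True,linewidth=160)
p,R=cur();F=np.array([.4473,-.0893,0]);g=.04;az=165
lift=(p+[0,0,.09],R);pre=pickpose(F+[0,0,.08],az,30,-1,g=g)
jl,jp=ik(*lift),ik(*pre);print(np.round(jl),np.round(jp))
P=[lift]+[fk(jl+(jp-jl)*k) for k in(.25,.5,.75)]+[pre,pickpose(F,az,30,-1,g=g)]
for q in P:print(int(clear(*q)[0]*1e3),np.round(q[0],3))
segs((p,R),P)
```

```text
[-28.  21. 145. 152.  42. -82.] [-19.  28. 147. 176.  55.  90.]
71 [ 0.462 -0.091  0.117]
72 [ 0.465 -0.089  0.116]
79 [ 0.467 -0.088  0.114]
76 [ 0.466 -0.09   0.113]
77 [ 0.463 -0.094  0.11 ]
40 [ 0.463 -0.094  0.031]
8 slide [0.0092, 0.0, -0.0065] dr [0.0, 0.0, 0.0] | 0.0113 0.00 | end [ 0.4623 -0.0911  0.1168] [-28.  21. 145. 152.  42. -82.]
8 slide [-0.0001, -0.0004, 0.0004] dr [-0.1, 0.27, 5.85] | 0.0006 5.86 | end [ 0.4654 -0.0882  0.1153] [-25.  23. 145. 158.  45. -39.]
8 slide [0.0, 0.0, 0.0002] dr [0.08, 0.29, 5.81] | 0.0002 5.82 | end [ 0.4668 -0.0884  0.1144] [-23.  25. 146. 164.  48.   4.]
8 slide [0.0003, 0.0001, 0.0001] dr [0.27, 0.22, 5.77] | 0.0003 5.78 | end [ 0.4663 -0.0902  0.1127] [-21.  26. 146. 170.  52.  47.]
8 slide [0.0006, -0.0003, -0.0001] dr [0.37, 0.0, 5.73] | 0.0007 5.74 | end [ 0.4631 -0.0937  0.1103] [-19.  28. 147. 175.  55.  90.]
8 slide [0.0086, 0.0, 0.005] dr [0.0, 0.0, 0.0] | 0.0099 0.00 | end [ 0.4633 -0.0937  0.0307] [-19.  47. 145. 176.  72.  89.]
```

Emit:
apply_moves(hand=[1,1,1,1,1,1,1,1], slide=[[0,0,0],[0,0,0],[0,0,0],[0,0,0],[0,0,0],[0,0,0],[0,0,0],[0,0,0]], dr=[[0,0,0],[0,0,0],[0,0,0],[0,0,0],[0,0,0],[0,0,0],[0,0,0],[0,0,0]])

```text
time_s: 8.55
position: [0.4621, -0.0911, 0.0267]
tool_rot: [[0.577, -0.087, 0.812], [-0.051, -0.996, -0.071], [0.815, -0.001, -0.579]]
wrist_force: [0.1, 0.8, -0.2]
finger_gap: 0.929
grip_force: 0.0
```

Emit:
apply_moves(hand=[1,1,1,1,1,1,1,1], slide=[[0.0112,0,-0.0079],[0.0112,0,-0.0079],[0.0112,0,-0.0079],[0.0112,0,-0.0079],[0.0112,0,-0.0079],[0.0112,0,-0.0079],[0.0112,0,-0.0079],[0.0112,0,-0.0079]], dr=[[0,0,0],[0,0,0],[0,0,0],[0,0,0],[0,0,0],[0,0,0],[0,0,0],[0,0,0]])

```text
time_s: 9.22
position: [0.4622, -0.0911, 0.137]
tool_rot: [[0.577, -0.087, 0.812], [-0.051, -0.996, -0.071], [0.815, -0.0, -0.579]]
wrist_force: [0.4, -0.5, -0.2]
finger_gap: 0.999
grip_force: 0.0
```

Emit:
apply_moves(hand=[1,1,1,1,1,1,1,1], slide=[[-0.0001,-0.0004,0.0004],[-0.0001,-0.0004,0.0004],[-0.0001,-0.0004,0.0004],[-0.0001,-0.0004,0.0004],[-0.0001,-0.0004,0.0004],[-0.0001,-0.0004,0.0004],[-0.0001,-0.0004,0.0004],[-0.0001,-0.0004,0.0004]], dr=[[-0.1,0.27,5.85],[-0.1,0.27,5.85],[-0.1,0.27,5.85],[-0.1,0.27,5.85],[-0.1,0.27,5.85],[-0.1,0.27,5.85],[-0.1,0.27,5.85],[-0.1,0.27,5.85]])

```text
time_s: 9.88
position: [0.4655, -0.0882, 0.1348]
tool_rot: [[0.297, -0.48, 0.825], [-0.761, -0.641, -0.099], [0.577, -0.599, -0.556]]
wrist_force: [-0.2, -0.8, 0.0]
finger_gap: 0.998
grip_force: 0.0
```

Emit:
apply_moves(hand=[1,1,1,1,1,1,1,1], slide=[[0,0,0.0002],[0,0,0.0002],[0,0,0.0002],[0,0,0.0002],[0,0,0.0002],[0,0,0.0002],[0,0,0.0002],[0,0,0.0002]], dr=[[0.08,0.29,5.81],[0.08,0.29,5.81],[0.08,0.29,5.81],[0.08,0.29,5.81],[0.08,0.29,5.81],[0.08,0.29,5.81],[0.08,0.29,5.81],[0.08,0.29,5.81]])

```text
time_s: 10.55
position: [0.4668, -0.0884, 0.1339]
tool_rot: [[-0.17, -0.525, 0.834], [-0.985, 0.108, -0.133], [-0.02, -0.845, -0.535]]
wrist_force: [-0.7, -0.8, -0.8]
finger_gap: 0.996
grip_force: 0.0
```

Emit:
apply_moves(hand=[1,1,1,1,1,1,1,1], slide=[[0.0003,0.0001,0.0001],[0.0003,0.0001,0.0001],[0.0003,0.0001,0.0001],[0.0003,0.0001,0.0001],[0.0003,0.0001,0.0001],[0.0003,0.0001,0.0001],[0.0003,0.0001,0.0001],[0.0003,0.0001,0.0001]], dr=[[0.27,0.22,5.77],[0.27,0.22,5.77],[0.27,0.22,5.77],[0.27,0.22,5.77],[0.27,0.22,5.77],[0.27,0.22,5.77],[0.27,0.22,5.77],[0.27,0.22,5.77]])

```text
time_s: 11.22
position: [0.4663, -0.0903, 0.1322]
tool_rot: [[-0.507, -0.202, 0.838], [-0.603, 0.778, -0.177], [-0.616, -0.595, -0.517]]
wrist_force: [-0.5, 0.3, 0.5]
finger_gap: 1.001
grip_force: 0.0
```

Emit:
apply_moves(hand=[1,1,1,1,1,1,1,1], slide=[[0.0006,-0.0003,-0.0001],[0.0006,-0.0003,-0.0001],[0.0006,-0.0003,-0.0001],[0.0006,-0.0003,-0.0001],[0.0006,-0.0003,-0.0001],[0.0006,-0.0003,-0.0001],[0.0006,-0.0003,-0.0001],[0.0006,-0.0003,-0.0001]], dr=[[0.37,0,5.73],[0.37,0,5.73],[0.37,0,5.73],[0.37,0,5.73],[0.37,0,5.73],[0.37,0,5.73],[0.37,0,5.73],[0.37,0,5.73]])

```text
time_s: 11.88
position: [0.4631, -0.0938, 0.1297]
tool_rot: [[-0.482, 0.262, 0.836], [0.135, 0.965, -0.224], [-0.866, 0.004, -0.5]]
wrist_force: [0.1, 0.6, 0.2]
finger_gap: 1.002
grip_force: 0.0
```

Run:
```python
from c import *
np.set_printoptions(suppress=True,linewidth=160)
s=snap("w7");print(s["wrist_force"],s["joint_positions"].round(1),s["finger_gap"])
F=np.array([.4473,-.0893,0]);tgt=pickpose(F,165,30,-1,g=.04)
pre=pickpose(F+[0,0,.05],165,30,-1,g=.04)
segs((s["position"],s["tool_rot"]),[pre,tgt])
```

```text
[0.06094495 0.60418704 0.16024332] [-19.3  23.2 146.7 175.2  49.9  91.3] 1.0023167470973426
8 slide [0.0053, 0.0, 0.0031] dr [0.0, 0.0, -0.04] | 0.0061 0.04 | end [ 0.4634 -0.0937  0.0806] [-19.  35. 146. 176.  62.  90.]
8 slide [0.0054, 0.0, 0.0031] dr [0.0, 0.0, 0.0] | 0.0062 0.00 | end [ 0.4632 -0.0937  0.0308] [-19.  47. 145. 176.  72.  89.]
```

Emit:
apply_moves(hand=[1,1,1,1,1,1,1,0.5], slide=[[0.0107,0,0.0062],[0.0107,0,0.0062],[0.0107,0,0.0062],[0.0107,0,0.0062],[0.0107,0,0.0062],[0.0107,0,0.0062],[0.0107,0,0.0062],[0.0107,0,0.0062]], dr=[[0,0,0],[0,0,0],[0,0,0],[0,0,0],[0,0,0],[0,0,0],[0,0,0],[0,0,0]])

```text
time_s: 12.6
position: [0.4634, -0.0938, 0.0302]
tool_rot: [[-0.484, 0.258, 0.836], [0.127, 0.966, -0.224], [-0.866, -0.002, -0.5]]
wrist_force: [0.9, 0.4, -0.1]
finger_gap: 0.963
grip_force: 0.0
```

Emit:
apply_moves(hand=[0,0,0,0,0,0,0,0], slide=[[0,0,0],[0,0,0],[0,0,0],[0,0,0],[0,0,0],[0,0,0],[0,0,0],[0,0,0]], dr=[[0,0,0],[0,0,0],[0,0,0],[0,0,0],[0,0,0],[0,0,0],[0,0,0],[0,0,0]])

```text
time_s: 13.27
position: [0.4635, -0.0938, 0.0312]
tool_rot: [[-0.483, 0.259, 0.837], [0.129, 0.966, -0.224], [-0.866, 0.0, -0.5]]
wrist_force: [-0.4, 0.4, 1.0]
finger_gap: 0.406
grip_force: 30.4
```

Emit:
apply_moves(hand=[0,0,0,0,0,0,0,0], slide=[[0,0,0],[0,0,0],[0,0,0],[0,0,0],[0,0,0],[0,0,0],[0,0,0],[0,0,0]], dr=[[0,0,0],[0,0,0],[0,0,0],[0,0,0],[0,0,0],[0,0,0],[0,0,0],[0,0,0]])

```text
time_s: 13.93
position: [0.4635, -0.0938, 0.0311]
tool_rot: [[-0.482, 0.259, 0.837], [0.129, 0.966, -0.224], [-0.866, 0.0, -0.499]]
wrist_force: [-0.5, -0.1, 5.8]
finger_gap: 0.401
grip_force: 30.0
```

Run:
```python
from c import *
np.set_printoptions(suppress=True,linewidth=160)
s=snap("w8");print(s["finger_gap"]*93,s["grip_force"],s["wrist_force"],s["position"])
R=s["tool_rot"];p=s["position"]
o=R.T@(np.array([.4473,-.0893,0])-p);print("ferrule origin in tool",o,"axis",R.T@Z)
o[1]=0;np.savez("grip.npz",o=o,a=R.T@Z)
lift=(p+[0,0,.1],R);e=fpose(270,22);e2=fpose(285,22)
jl,je=ik(*lift),ik(*e2);print(np.round(jl),np.round(je))
P=[lift]+[fk(jl+(je-jl)*k) for k in(.25,.5,.75)]+[e2]
for q in P:print(int(clear(*q)[0]*1e3),"ferr",np.round(q[0]+q[1]@o,3),np.round(q[1]@G()[1],2),"grip body",np.round(q[0]-.15*q[1][:,2],3))
segs((p,R),P)
```

```text
37.314354551061314 30.000264630652964 [-0.46693158 -0.13461105  5.76934877] [ 0.46346163 -0.09378629  0.03111969]
ferrule origin in tool [0.03533713 0.00014479 0.00101345] axis [-0.86632734  0.00013047 -0.49947664]
[-19.  23. 147. 175.  50.  91.] [-25.  26.  89.  28.  60. -54.]
89 ferr [ 0.447 -0.089  0.1  ] [ 0. -0.  1.] grip body [ 0.338 -0.06   0.206]
97 ferr [ 0.588 -0.044  0.179] [-0.45  0.59  0.67] grip body [ 0.449 -0.048  0.248]
32 ferr [0.654 0.013 0.243] [-0.95  0.3  -0.11] grip body [ 0.518 -0.049  0.285]
15 ferr [0.651 0.022 0.249] [-0.67 -0.65 -0.36] grip body [ 0.561 -0.085  0.315]
9 ferr [ 0.628 -0.085  0.23 ] [ 0.12 -0.96  0.26] grip body [ 0.595 -0.165  0.359]
8 slide [-0.0108, 0.0, -0.0062] dr [0.0, 0.0, 0.0] | 0.0125 0.00 | end [ 0.4636 -0.0938  0.1307] [-19.  23. 147. 175.  50.  91.]
8 slide [-0.0178, 0.005, 0.0108] dr [-2.39, -2.78, -7.78] | 0.0214 8.60 | end [ 0.5879 -0.0155  0.1996] [-21.  24. 132. 138.  52.  55.]
8 slide [-0.0053, -0.0054, 0.0061] dr [-0.74, -2.9, -8.33] | 0.0097 8.85 | end [0.6298 0.036  0.2315] [-22.  24. 118. 102.  55.  19.]
8 slide [0.0004, 0.0036, -0.0015] dr [-0.06, -2.88, -8.37] | 0.0039 8.85 | end [0.6333 0.0083 0.2221] [-23.  25. 104.  65.  57. -17.]
8 slide [-0.0126, 0.0067, -0.0086] dr [1.11, -3.34, -7.75] | 0.0167 8.51 | end [ 0.638  -0.1177  0.2228] [-25.  26.  89.  28.  60. -53.]
```

```bash
cat > path.py <<'E'
from c import *
from scipy.spatial.transform import Slerp
np.set_printoptions(suppress=True,linewidth=160)
def ferpts(p,R):
    o,a=G();o2=p+R@o;A=R@a;return np.array([o2+A*k for k in np.linspace(0,.056,5)])
def check(w,n=8):
    """w list of (p,R); constant-twist segs; returns min clearance, ferr-stem distance, max joint step/row"""
    cl=[];fd=[];J=[ik(*w[0])]
    for (p,R),(P,T) in zip(w,w[1:]):
        s=Slerp([0,1],Ro.from_matrix([R,T]))
        for k in range(1,n+1):
            q=(p+(P-p)*k/n,s(k/n).as_matrix());c,j=clear(*q);cl.append(c);J.append(j if j is not None else J[-1]*0)
            fd.append(np.linalg.norm(ferpts(*q)[:,None]-STEM[None],axis=2).min()-.036)
    J=np.array(J);return np.array(cl),np.array(fd),np.abs(np.diff(J,axis=0)).max(1),J
if __name__=="__main__":
    c0=cur();e=fpose(268,22)
    rel=Ro.from_matrix(c0[1].T@e[1]).as_rotvec(degrees=True);print("rel rot",rel,np.linalg.norm(rel))
    best=[]
    S=Slerp([0,1],Ro.from_matrix([c0[1],e[1]]))
    for x in np.arange(.40,.62,.03):
      for y in np.arange(-.16,.05,.03):
        for z in(.18,.22,.26,.30,.34):
          for f in(.4,.6,.8):
            w=[(c0[0]+[0,0,.08],c0[1]),(c0[0]*.5+.5*np.array([x,y,z])+[0,0,.04],S(f/2).as_matrix()),(np.array([x,y,z]),S(f).as_matrix()),(.5*np.array([x,y,z])+.5*e[0]+[0,0,.03],S((1+f)/2).as_matrix()),e]
            cl,fd,st,J=check(w,4)
            best.append((min(cl.min(),fd.min(),.03)-st.max()/4000,cl.min(),fd.min(),st.max()/2,x,y,z,f))
    best.sort(reverse=True)
    for b in best[:6]:print(np.round(b,3))
E
python3 path.py
```

```text
rel rot [ 6.68457624 54.37611867 66.42525858] 86.10319865146245
[ -0.088   0.02   -0.011 153.497   0.4    -0.16    0.22    0.6  ]
[ -0.088   0.021  -0.011 153.726   0.4    -0.16    0.3     0.4  ]
[-1.044 -1.    -0.011 88.261  0.43  -0.01   0.34   0.8  ]
[-1.045 -1.    -0.011 89.12   0.43   0.02   0.18   0.8  ]
[-1.045 -1.    -0.016 89.138  0.55  -0.04   0.18   0.6  ]
[-1.045 -1.    -0.011 89.203  0.46  -0.04   0.34   0.6  ]
```

```bash
cat > path2.py <<'E'
from path import *
c0=cur();e=fpose(266,22)
jl=ik(c0[0]+[0,0,.1],c0[1]);je=ik(*e);print(jl.round(),je.round())
def run(js,n=6):
    cl=[];fd=[]
    for a,b in zip(js,js[1:]):
        for k in range(1,n+1):
            q=fk(a+(b-a)*k/n);cl.append(clear(*q)[0]);f=ferpts(*q)
            fd.append(min(np.linalg.norm(f[:,None]-STEM[None],axis=2).min()-.036,f[:,2].min()-.03, (f[:,1].min()+.23-.03 if f[:,0].max()>.45 else 1)))
    return np.array(cl),np.array(fd)
if __name__=="__main__":
    best=[]
    for f in(.5,.65,.8,.9):
      for d1 in range(-30,31,10):
        for j2 in range(-20,31,10):
          for j3 in range(85,141,10):
            jm=jl+(je-jl)*f;jm[:3]=[jm[0]+d1,j2,j3]
            cl,fd=run([jl,jm,je],5)
            best.append((min(cl.min(),fd[:-2].min(),.05),cl.min(),fd[:-2].min(),f,*jm[:3]))
    best.sort(reverse=True)
    for b in best[:8]:print(np.round(b,3))
E
python3 path2.py
```

```text
[-19.  23. 147. 175.  50.  91.] [-23.  25.  91.  28.  58. -53.]
[  0.028   0.028   0.092   0.5   -41.187 -20.    135.   ]
[  0.028   0.028   0.09    0.8   -42.339 -20.    135.   ]
[  0.028   0.028   0.089   0.8   -22.339 -20.    135.   ]
[  0.028   0.028   0.089   0.5    -1.187 -20.    135.   ]
[  0.028   0.028   0.089   0.5   -31.187 -20.    135.   ]
[  0.028   0.028   0.088   0.8   -12.339 -20.    135.   ]
[  0.028   0.028   0.088   0.5   -31.187 -20.    125.   ]
[  0.028   0.028   0.087   0.8   -32.339 -20.    135.   ]
```

Run:
```python
from path2 import *
jm=jl+(je-jl)*.8;jm[:3]=[-22,-20,130]
P=[(c0[0]+[0,0,.1],c0[1])]+[fk(jl+(jm-jl)*k/4) for k in(1,2,3,4)]+[fk(jm+(je-jm)*.6),e]
for q in P:print(int(clear(*q)[0]*1e3),np.round(ferpts(*q)[[0,4]],3).tolist())
segs(c0,P)
```

```text
[-19.  23. 147. 175.  50.  91.] [-23.  25.  91.  28.  58. -53.]
89 [[0.447, -0.089, 0.1], [0.447, -0.089, 0.156]]
122 [[0.514, -0.033, 0.217], [0.493, -0.003, 0.259]]
155 [[0.522, 0.041, 0.323], [0.475, 0.072, 0.327]]
192 [[0.476, 0.108, 0.381], [0.428, 0.103, 0.354]]
225 [[0.405, 0.124, 0.385], [0.38, 0.077, 0.366]]
118 [[0.544, 0.017, 0.318], [0.537, -0.038, 0.321]]
27 [[0.625, -0.067, 0.225], [0.632, -0.12, 0.239]]
8 slide [-0.0108, 0.0, -0.0062] dr [0.0, 0.0, 0.0] | 0.0125 0.00 | end [ 0.4636 -0.0939  0.1308] [-19.  23. 147. 175.  50.  91.]
8 slide [-0.0185, 0.0064, -0.0001] dr [-1.87, -2.53, -6.32] | 0.0196 7.06 | end [ 0.5174 -0.008   0.2422] [-20.  12. 143. 146.  51.  62.]
8 slide [-0.014, -0.0047, -0.0011] dr [-0.51, -2.42, -6.89] | 0.0148 7.32 | end [0.5042 0.0724 0.3215] [-21.   1. 138. 116.  53.  33.]
8 slide [-0.0058, -0.0068, -0.0031] dr [-0.1, -1.96, -7.19] | 0.0095 7.45 | end [0.455  0.1156 0.3544] [-21.  -9. 134.  87.  55.   5.]
8 slide [-0.0032, -0.0029, -0.006] dr [-0.11, -2.1, -7.07] | 0.0074 7.38 | end [0.3987 0.1    0.3593] [-22. -20. 130.  58.  56. -24.]
8 slide [-0.0144, 0.0185, 0.0074] dr [1.42, -1.53, -2.99] | 0.0246 3.65 | end [ 0.5472 -0.0152  0.3042] [-23.   7. 106.  40.  57. -41.]
8 slide [-0.0154, 0.0055, 0.0092] dr [1.2, -0.68, -2.02] | 0.0188 2.45 | end [ 0.6359 -0.1001  0.2181] [-23.  25.  91.  28.  58. -53.]
```

Run:
```python
from path2 import *
for sh in([-.08,-.02,.05],[-.06,-.02,.06],[-.06,-.03,.04],[-.1,-.01,.04]):
    ee=(e[0]+np.array(sh),e[1]);print(sh,[int(clear(e[0]+np.array(sh)*k,e[1])[0]*1e3) for k in(0,.33,.67,1)],[np.round(np.linalg.norm(ferpts(e[0]+np.array(sh)*k,e[1])[:,None]-STEM[None],axis=2).min(),3) for k in(0,.2,.4,1)])
ee=(e[0]+[-.08,-.02,.05],e[1]);jx=ik(*ee)
jm=jl+(jx-jl)*.75;jm[:3]=[-22,-15,130]
cl,fd=run([jl,jm,jx],8);print((cl*1e3).astype(int),(fd*1e3).astype(int))
segs(c0,[(c0[0]+[0,0,.1],c0[1])]+[fk(jl+(jm-jl)*k/4) for k in(1,2,3,4)]+[fk(jm+(jx-jm)*.5),ee,e])
```

```text
[-19.  23. 147. 175.  50.  91.] [-23.  25.  91.  28.  58. -53.]
[-0.08, -0.02, 0.05] [27, 21, 19, 25] [np.float64(0.023), np.float64(0.034), np.float64(0.05), np.float64(0.104)]
[-0.06, -0.02, 0.06] [27, 21, 14, 21] [np.float64(0.023), np.float64(0.033), np.float64(0.048), np.float64(0.097)]
[-0.06, -0.03, 0.04] [27, 17, 8, 8] [np.float64(0.023), np.float64(0.033), np.float64(0.046), np.float64(0.09)]
[-0.1, -0.01, 0.04] [27, 24, 27, 33] [np.float64(0.023), np.float64(0.033), np.float64(0.051), np.float64(0.112)]
[105 116 147 149 176 187 206 210 188 170 157 145 116  87  59  25] [106  70  69 108 156 200 233 251 225 200 175 151 127 102  80  59]
8 slide [-0.0108, 0.0, -0.0062] dr [0.0, 0.0, 0.0] | 0.0125 0.00 | end [ 0.4636 -0.0939  0.1308] [-19.  23. 147. 175.  50.  91.]
8 slide [-0.0176, 0.0063, 0.0003] dr [-1.81, -2.44, -5.97] | 0.0187 6.70 | end [ 0.5192 -0.0132  0.2368] [-20.  13. 143. 147.  52.  63.]
8 slide [-0.0141, -0.0039, -0.0004] dr [-0.54, -2.45, -6.45] | 0.0146 6.92 | end [0.5128 0.0672 0.3157] [-21.   4. 138. 120.  55.  36.]
8 slide [-0.007, -0.0068, -0.0022] dr [-0.03, -2.07, -6.7] | 0.0100 7.01 | end [0.467  0.1185 0.3513] [-21.  -5. 134.  92.  57.   8.]
8 slide [-0.0035, -0.0042, -0.0047] dr [0.09, -2.09, -6.62] | 0.0072 6.94 | end [0.4103 0.1184 0.3549] [-22. -15. 130.  64.  60. -19.]
8 slide [-0.0101, 0.0138, 0.0001] dr [0.77, -1.78, -3.22] | 0.0171 3.76 | end [0.49   0.0138 0.3216] [-25.   0. 114.  46.  62. -38.]
8 slide [-0.019, 0.0059, 0.0013] dr [1.4, -1.46, -3.07] | 0.0199 3.68 | end [ 0.5555 -0.1199  0.268 ] [-29.  15.  98.  28.  63. -56.]
8 slide [-0.0021, 0.0074, 0.0093] dr [0.0, 0.0, 0.0] | 0.0121 0.00 | end [ 0.6358 -0.0997  0.2184] [-23.  25.  91.  28.  58. -53.]
```

Emit:
apply_moves(hand=[0,0,0,0,0,0,0,0], slide=[[-0.0108,0,-0.0062],[-0.0108,0,-0.0062],[-0.0108,0,-0.0062],[-0.0108,0,-0.0062],[-0.0108,0,-0.0062],[-0.0108,0,-0.0062],[-0.0108,0,-0.0062],[-0.0108,0,-0.0062]], dr=[[0,0,0],[0,0,0],[0,0,0],[0,0,0],[0,0,0],[0,0,0],[0,0,0],[0,0,0]])

```text
time_s: 14.65
position: [0.4632, -0.0938, 0.1306]
tool_rot: [[-0.484, 0.259, 0.836], [0.13, 0.966, -0.224], [-0.865, 0.0, -0.502]]
wrist_force: [-0.1, 0.1, -1.8]
finger_gap: 0.407
grip_force: 30.0
```

Emit:
apply_moves(hand=[0,0,0,0,0,0,0,0], slide=[[-0.0176,0.0063,0.0003],[-0.0176,0.0063,0.0003],[-0.0176,0.0063,0.0003],[-0.0176,0.0063,0.0003],[-0.0176,0.0063,0.0003],[-0.0176,0.0063,0.0003],[-0.0176,0.0063,0.0003],[-0.0176,0.0063,0.0003]], dr=[[-1.81,-2.44,-5.97],[-1.81,-2.44,-5.97],[-1.81,-2.44,-5.97],[-1.81,-2.44,-5.97],[-1.81,-2.44,-5.97],[-1.81,-2.44,-5.97],[-1.81,-2.44,-5.97],[-1.81,-2.44,-5.97]])

```text
time_s: 15.32
position: [0.5191, -0.0127, 0.2366]
tool_rot: [[-0.147, -0.272, 0.951], [-0.665, 0.739, 0.109], [-0.733, -0.616, -0.29]]
wrist_force: [-0.1, -0.4, -0.4]
finger_gap: 0.409
grip_force: 30.0
```

Emit:
apply_moves(hand=[0,0,0,0,0,0,0,0], slide=[[-0.0141,-0.0039,-0.0004],[-0.0141,-0.0039,-0.0004],[-0.0141,-0.0039,-0.0004],[-0.0141,-0.0039,-0.0004],[-0.0141,-0.0039,-0.0004],[-0.0141,-0.0039,-0.0004],[-0.0141,-0.0039,-0.0004],[-0.0141,-0.0039,-0.0004]], dr=[[-0.54,-2.45,-6.45],[-0.54,-2.45,-6.45],[-0.54,-2.45,-6.45],[-0.54,-2.45,-6.45],[-0.54,-2.45,-6.45],[-0.54,-2.45,-6.45],[-0.54,-2.45,-6.45],[-0.54,-2.45,-6.45]])

```text
time_s: 15.98
position: [0.5126, 0.0675, 0.3152]
tool_rot: [[0.428, -0.209, 0.879], [-0.903, -0.049, 0.427], [-0.046, -0.977, -0.21]]
wrist_force: [0.2, 0.8, -0.7]
finger_gap: 0.406
grip_force: 30.0
```

Emit:
apply_moves(hand=[0,0,0,0,0,0,0,0], slide=[[-0.007,-0.0068,-0.0022],[-0.007,-0.0068,-0.0022],[-0.007,-0.0068,-0.0022],[-0.007,-0.0068,-0.0022],[-0.007,-0.0068,-0.0022],[-0.007,-0.0068,-0.0022],[-0.007,-0.0068,-0.0022],[-0.007,-0.0068,-0.0022]], dr=[[-0.03,-2.07,-6.7],[-0.03,-2.07,-6.7],[-0.03,-2.07,-6.7],[-0.03,-2.07,-6.7],[-0.03,-2.07,-6.7],[-0.03,-2.07,-6.7],[-0.03,-2.07,-6.7],[-0.03,-2.07,-6.7]])

```text
time_s: 16.65
position: [0.4667, 0.1186, 0.3506]
tool_rot: [[0.621, 0.322, 0.715], [-0.359, -0.694, 0.624], [0.697, -0.644, -0.315]]
wrist_force: [0.2, -0.3, -0.1]
finger_gap: 0.406
grip_force: 30.0
```

Emit:
apply_moves(hand=[0,0,0,0,0,0,0,0], slide=[[-0.0035,-0.0042,-0.0047],[-0.0035,-0.0042,-0.0047],[-0.0035,-0.0042,-0.0047],[-0.0035,-0.0042,-0.0047],[-0.0035,-0.0042,-0.0047],[-0.0035,-0.0042,-0.0047],[-0.0035,-0.0042,-0.0047],[-0.0035,-0.0042,-0.0047]], dr=[[0.09,-2.09,-6.62],[0.09,-2.09,-6.62],[0.09,-2.09,-6.62],[0.09,-2.09,-6.62],[0.09,-2.09,-6.62],[0.09,-2.09,-6.62],[0.09,-2.09,-6.62],[0.09,-2.09,-6.62]])

```text
time_s: 17.32
position: [0.4099, 0.1181, 0.3542]
tool_rot: [[0.271, 0.778, 0.566], [0.495, -0.617, 0.611], [0.825, 0.115, -0.553]]
wrist_force: [-0.9, -0.1, 0.2]
finger_gap: 0.406
grip_force: 30.0
```

Run:
```python
from c import *
np.set_printoptions(suppress=True,linewidth=160)
s=snap("w9");print(s["time_s"],s["finger_gap"],s["wrist_force"],s["position"],s["joint_positions"].round(1))
e=fpose(266,22);ee=(e[0]+[-.08,-.02,.05],e[1]);j0=s["joint_positions"];jx=ik(*ee)
segs((s["position"],s["tool_rot"]),[fk(j0+(jx-j0)*.5),ee,e])
```

```text
17.3167 0.40569203844519963 [-0.90172646 -0.1073461   0.24010828] [0.40992605 0.11812253 0.35420309] [-21.9 -15.  130.   64.2  59.8 -19.5]
8 slide [-0.0101, 0.0138, 0.0001] dr [0.78, -1.77, -3.21] | 0.0171 3.75 | end [0.4899 0.0136 0.3213] [-25.   0. 114.  46.  62. -38.]
8 slide [-0.019, 0.0059, 0.0013] dr [1.39, -1.45, -3.05] | 0.0199 3.65 | end [ 0.5557 -0.1201  0.2679] [-29.  15.  98.  28.  63. -56.]
8 slide [-0.0021, 0.0074, 0.0093] dr [0.0, 0.0, 0.0] | 0.0121 0.00 | end [ 0.636  -0.0998  0.2182] [-23.  25.  91.  28.  58. -53.]
```

Emit:
apply_moves(hand=[0,0,0,0,0,0,0,0], slide=[[-0.0101,0.0138,0.0001],[-0.0101,0.0138,0.0001],[-0.0101,0.0138,0.0001],[-0.0101,0.0138,0.0001],[-0.0101,0.0138,0.0001],[-0.0101,0.0138,0.0001],[-0.0101,0.0138,0.0001],[-0.0101,0.0138,0.0001]], dr=[[0.78,-1.77,-3.21],[0.78,-1.77,-3.21],[0.78,-1.77,-3.21],[0.78,-1.77,-3.21],[0.78,-1.77,-3.21],[0.78,-1.77,-3.21],[0.78,-1.77,-3.21],[0.78,-1.77,-3.21]])

```text
time_s: 18.03
position: [0.4906, 0.0131, 0.3203]
tool_rot: [[0.018, 0.9, 0.436], [0.831, -0.255, 0.494], [0.556, 0.354, -0.753]]
wrist_force: [-0.2, 0.1, -0.4]
finger_gap: 0.403
grip_force: 30.0
```

Emit:
apply_moves(hand=[0,0,0,0,0,0,0,0], slide=[[-0.019,0.0059,0.0013],[-0.019,0.0059,0.0013],[-0.019,0.0059,0.0013],[-0.019,0.0059,0.0013],[-0.019,0.0059,0.0013],[-0.019,0.0059,0.0013],[-0.019,0.0059,0.0013],[-0.019,0.0059,0.0013]], dr=[[1.39,-1.45,-3.05],[1.39,-1.45,-3.05],[1.39,-1.45,-3.05],[1.39,-1.45,-3.05],[1.39,-1.45,-3.05],[1.39,-1.45,-3.05],[1.39,-1.45,-3.05],[1.39,-1.45,-3.05]])

```text
time_s: 18.7
position: [0.5558, -0.1205, 0.2658]
tool_rot: [[-0.302, 0.91, 0.285], [0.925, 0.208, 0.317], [0.229, 0.36, -0.904]]
wrist_force: [0.3, -0.2, -0.6]
finger_gap: 0.408
grip_force: 30.0
```

Run:
```python
from c import *
from rig import env
np.set_printoptions(suppress=True,linewidth=160)
s=snap("w10");print(s["time_s"],s["finger_gap"],s["wrist_force"],s["position"],s["joint_positions"].round(1))
_,C=pickle.load(open("w10.pkl","rb"))
c=proj(C,lamp(*Q,CUR));print("stem px",c[::40].round(),"tip",proj(C,lamp(*Q,[[108.9,0,219.9]])))
o,a=G();R=s["tool_rot"];p=s["position"]
t=np.linspace(0,2*np.pi,200);rt=np.cross(a,[0,1,0]);
for rad,h in((.029,0),(.029,.01)):
    c=proj(C,p+(o+a*h+rad*(np.cos(t)[:,None]*np.array([0,1,0])+np.sin(t)[:,None]*rt))@R.T);print(rad,h,c.min(0),c.max(0))
for n in("top","scene"):
    d=env.get_image(n);cv2.imwrite(f"pics/{n}10.png",d["img"][:,:,::-1])
```

```text
18.7 0.4077101281017907 [ 0.32265211 -0.17310862 -0.56159472] [ 0.55576828 -0.12046994  0.26577305] [-28.8  15.7  97.6  27.7  63.4 -56.2]
stem px [[323.  94.]
 [338.  82.]
 [352.  72.]
 [363.  70.]
 [373.  75.]
 [382.  89.]
 [388. 111.]
 [391. 137.]] tip [[392.65410188 164.66871496]]
0.029 0 [264.06232896 171.7795521 ] [371.79911915 202.37720197]
0.029 0.01 [263.26360657 192.90914955] [372.60845632 217.83636616]
```

Run:
```python
import cv2
im=cv2.imread("pics/w10.png");cv2.imwrite("pics/z10.png",cv2.resize(im[55:235,240:420],None,fx=3.3,fy=3.3,interpolation=cv2.INTER_CUBIC))
```

```text
(no output)
```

View pics/z10.png

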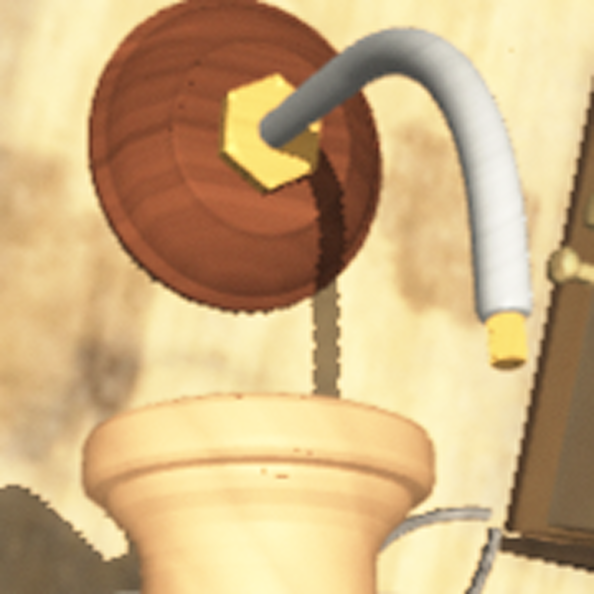

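The wrist view shows the stem and the held ferrule clearly. The nipple tip is at (393.9,165.6) against a predicted (392.7,164.7). The rim spans columns 264.8–371.8 against a predicted 264–372, so both agree within about 1 mm. Next I refit the lamp from this view.

Run:
```python
from c import *
np.set_printoptions(suppress=True,linewidth=160)
s,C=pickle.load(open("w10.pkl","rb"));im=cv2.cvtColor(cv2.imread("pics/w10.png"),cv2.COLOR_BGR2HSV)
g=cv2.inRange(im,(0,0,70),(179,45,255));g[:,:300]=0;g[:,415:]=0
n,l,st,ce=cv2.connectedComponentsWithStats(g[:152]);k=1+st[1:,4].argmax();m=(l==k);print(st[k])
pts=[]
for r in range(100,147,4):
    x=np.where(m[r,360:])[0]+360;pts.append((x.mean(),r))
for c in(335,340,345,350,355):
    y=np.where(m[:,c])[0];pts.append((c,y.mean()));
print(np.round(pts,1).tolist(),[int(m[r].sum()) for r in(104,120,140)])
pts=np.array(pts)
for z in(None,1):
    q,f=fitlamp(C,pts,np.array([393.7,165.3]),x0=Q,z=z);print(q,np.round(f,2))
q0,f0=fitlamp(C,pts,np.array([393.7,165.3]),x0=Q)
# joint fit with w2
s2,C2=pickle.load(open("w2.pkl","rb"))
p2=np.array([(394.5,150),(396.5,160),(396.5,170),(394.5,180),(390.5,190),(332,232.5),(336,230.5),(340,229.5),(345,227.5),(350,225.5),(355,223.5),(360,220.5)])
def res(q):
    o=[]
    for CC,P,tp in((C,pts,(393.7,165.3)),(C2,p2,(316.5,237))):
        c=proj(CC,lamp(*q[:3],CUR));t=np.gradient(c,axis=0)
        for p in P:
            k=((c-p)**2).sum(1).argmin();nn=np.array([-t[k,1],t[k,0]]);nn/=np.linalg.norm(nn);o.append((p-c[k])@nn)
        o+=list(proj(CC,lamp(*q[:3],np.array([[108.9,0,219.9]])))[0]-tp)
    return np.array(o)
r=least_squares(res,Q,x_scale=[.01,.01,5],diff_step=1e-4);print("joint",r.x,np.round(r.fun,1))
```

```text
[ 319   64   83   88 1988]
[[386.5, 100.0], [387.5, 104.0], [388.5, 108.0], [389.5, 112.0], [390.0, 116.0], [390.5, 120.0], [391.0, 124.0], [391.0, 128.0], [392.0, 132.0], [391.5, 136.0], [392.0, 140.0], [392.5, 144.0], [335.0, 84.0], [340.0, 80.0], [345.0, 76.5], [350.0, 73.0], [355.0, 71.0]] [16, 16, 17]
[  0.60928987   0.05923794 -81.88286071] [ 0.1   0.14  0.02 -0.24 -0.13 -0.13 -0.24  0.1  -0.57  0.26  0.09 -0.07 -0.24 -0.3   0.03  0.03  0.22  0.47 -0.14]
[  0.60903249   0.0589436  -82.03811868   0.77711339] [ 0.17  0.2   0.07 -0.2  -0.1  -0.11 -0.23  0.1  -0.58  0.24  0.06 -0.11 -0.22 -0.28  0.06  0.07  0.28  0.39  0.02]
joint [  0.60936521   0.05930899 -82.01716244] [ 0.1  0.1 -0.  -0.3 -0.2 -0.2 -0.3  0.  -0.7  0.2 -0.  -0.2 -0.3 -0.3  0.   0.   0.2  0.3 -0.2 -0.2 -0.4 -0.1 -0.  -0.  -0.   0.5  0.1  0.3  0.3 -0.   0.3
  0.6  0.8]
```

```bash
cat >> h.py <<'E'
Q=np.array([.60935,.0593,-82.0])
def cl2(u):
    """stem centre line in lamp x,z (mm) at arc u"""
    if u<80:return np.array([0,34.+u])
    if u<210.9:
        t=(u-80)/100;return np.array([100-100*np.cos(t),114+100*np.sin(t)])
    d=u-210.9;return np.array([74.1+d*.9659,210.6+d*.2588])
def vframe(v,Q=Q):
    P=np.array([cl2(v+k) for k in np.linspace(-19,19,21)]);d=P[-1]-P[0];d/=np.linalg.norm(d);n=np.array([-d[1],d[0]])
    h=(P-P[0])@n;c=P[0]+n*(h.max()+h.min())/2;c=c+d*((cl2(v)-c)@d)
    W=rz(Q[2]);return lamp(*Q,[[c[0],0,c[1]]])[0],W@[d[0],0,d[1]],W@[n[0],0,n[1]]
OFFS=np.zeros(3)
def vpose(v,beta,Q=Q,off=(0,0)):
    """off: (dn,ds) mm along N (outer side) and -lamp y"""
    o,a=G();c,A,N=vframe(v,Q);mY=-rz(Q[2])[:,1];b=np.radians(beta)
    r=np.cos(b)*N+np.sin(b)*mY;rt=np.array([0,0,-1.])+a*a[2];rt/=np.linalg.norm(rt)
    R=np.c_[A,r,np.cross(A,r)]@np.c_[a,rt,np.cross(a,rt)].T
    c=c+N*off[0]/1e3+mY*off[1]/1e3
    return c-R@(o+.037*a),R
def tell(v,beta,off=(0,0)):
    from rig import env
    s=env.sense();P,T=vpose(v,beta,off=off);_,A,N=vframe(v);mY=-rz(Q[2])[:,1];e=s["position"]-P;f=s["wrist_force"];t=s["ft_torque"]
    print("t %.2f err mm A %.2f N %.2f S %.2f rot"%(s["time_s"],*(1e3*e@x for x in(A,N,mY))),np.round(Ro.from_matrix(T.T@s["tool_rot"]).as_rotvec(degrees=True),2),
      "| F A %.1f N %.1f S %.1f"%(f@A,f@N,f@mY),"| gap %.3f grip %.0f"%(s["finger_gap"],s["grip_force"]),"j",s["joint_positions"].round(0),"tq",np.round(t,2));return s
E
python3 - <<'E'
from c import *
np.set_printoptions(suppress=True,linewidth=160)
s=tell(299,20)
for v in(299,280,262,247,200,150,117,100,60,46):print(v,int(clear(*vpose(v,20))[0]*1e3),np.round(ik(*vpose(v,20)),0))
segs((s["position"],s["tool_rot"]),[vpose(299,20),vpose(277,20),vpose(261,20)])
E
```

```text
t 18.85 err mm A 24.64 N 44.41 S 83.76 rot [-1.94  0.06  0.17] | F A 0.2 N -0.9 S 0.7 | gap 0.406 grip 30 j [-29.  16.  98.  28.  63. -56.] tq [-0.2   0.22  0.06]
299 31 [-22.  26.  89.  26.  60. -51.]
280 28 [-21.  26.  91.  27.  58. -50.]
262 22 [-19.  25.  92.  27.  57. -49.]
247 23 [-18.  25.  93.  27.  56. -48.]
200 31 [-11.  23.  97.  20.  48. -40.]
150 43 [  6.  24. 101. -27.  39.   4.]
117 45 [ 15.  31. 102. -56.  47.  31.]
100 45 [ 19.  36. 101. -66.  54.  40.]
60 38 [ 22.  45. 100. -76.  63.  49.]
46 34 [ 22.  46. 100. -76.  63.  51.]
8 slide [-0.0017, 0.0078, 0.0093] dr [0.24, -0.01, -0.02] | 0.0123 0.24 | end [ 0.6371 -0.0958  0.2168] [-22.  26.  89.  26.  60. -51.]
8 slide [0.0024, 0.0, 0.0014] dr [0.0, 0.0, 0.0] | 0.0028 0.00 | end [ 0.6342 -0.0746  0.211 ] [-20.  26.  91.  27.  58. -49.]
8 slide [0.0017, 0.0, 0.001] dr [0.0, 0.0, 0.0] | 0.0020 0.00 | end [ 0.6321 -0.0595  0.2068] [-19.  25.  92.  27.  57. -49.]
```

Emit:
apply_moves(hand=[0,0,0,0,0,0,0,0], slide=[[-0.0017,0.0078,0.0093],[-0.0017,0.0078,0.0093],[-0.0017,0.0078,0.0093],[-0.0017,0.0078,0.0093],[-0.0017,0.0078,0.0093],[-0.0017,0.0078,0.0093],[-0.0017,0.0078,0.0093],[-0.0017,0.0078,0.0093]], dr=[[0.24,0,0],[0.24,0,0],[0.24,0,0],[0.24,0,0],[0.24,0,0],[0.24,0,0],[0.24,0,0],[0.24,0,0]])

```text
time_s: 19.52
position: [0.638, -0.0953, 0.2172]
tool_rot: [[-0.303, 0.918, 0.256], [0.925, 0.219, 0.31], [0.229, 0.33, -0.916]]
wrist_force: [-0.1, -0.3, 0.4]
finger_gap: 0.408
grip_force: 30.0
```

Run:
```python
from c import *
np.set_printoptions(suppress=True,linewidth=160)
snap("w11")
s=tell(299,20);_,C=pickle.load(open("w11.pkl","rb"))
tip=proj(C,lamp(*Q,[[108.9,0,219.9]]))[0];sh=proj(C,lamp(*Q,[[97.3,0,216.8]]))[0];print("pred tip",tip,"shoulder",sh)
im=cv2.imread("pics/w11.png");hsv=cv2.cvtColor(im,cv2.COLOR_BGR2HSV)
g=cv2.inRange(hsv,(0,0,70),(179,45,255))
c=proj(C,lamp(*Q,CUR[-60:]))
for k in(0,15,30,45,55):
    r=int(round(c[k,1]));x0=int(c[k,0]);x=np.where(g[r,x0-20:x0+21])[0]+x0-20;print("row",r,"pred %.1f"%c[k,0],"meas",x.mean() if len(x) else None,len(x))
m=cv2.inRange(hsv,(18,120,110),(32,255,255));x0,y0=map(int,tip);sub=m[y0-30:y0+10,x0-20:x0+20];n,l,st,ce=cv2.connectedComponentsWithStats(sub)
for i in range(1,n):
    if st[i,4]>20:print("brass",st[i]+[x0-20,y0-30,0,0,0],ce[i]+[x0-20,y0-30])
segs((s["position"],s["tool_rot"]),[vpose(277,20),vpose(261,20)])
```

```text
t 19.57 err mm A -1.11 N -0.39 S -1.93 rot [ 0.05  0.02 -0.  ] | F A -2.3 N -1.4 S 1.0 | gap 0.401 grip 30 j [-22.  26.  89.  26.  60. -50.] tq [-0.19  0.3  -0.  ]
pred tip [315.6403227  164.41520216] shoulder [315.68074895 144.49549022]
row 89 pred 315.3 meas 315.5 22
row 103 pred 315.7 meas 316.0 23
row 116 pred 315.7 meas 315.5 24
row 131 pred 315.7 meas 315.5 24
row 140 pred 315.7 meas 315.5 24
brass [308 142  16  25 348] [315.78448276 154.03448276]
8 slide [0.0023, -0.0002, 0.0012] dr [-0.01, 0.0, 0.0] | 0.0026 0.01 | end [ 0.6341 -0.0751  0.2109] [-21.  26.  91.  27.  58. -50.]
8 slide [0.0018, 0.0, 0.001] dr [0.0, 0.0, 0.0] | 0.0021 0.00 | end [ 0.6318 -0.0593  0.2069] [-19.  25.  92.  27.  57. -49.]
```

Emit:
apply_moves(hand=[0,0,0,0,0,0,0,0], slide=[[0.0026,-0.0002,0.0013],[0.0026,-0.0003,0.0014],[0.0026,-0.0003,0.0014],[0.0026,-0.0003,0.0014],[0.0026,-0.0003,0.0014],[0.0026,-0.0003,0.0014],[0.0026,0,0.0013],[0,0,0]], dr=[[0,0,0],[0,0,0],[0,0,0],[0,0,0],[0,0,0],[0,0,0],[0,0,0],[0,0,0]])

```text
time_s: 20.23
position: [0.6321, -0.0758, 0.2128]
tool_rot: [[-0.303, 0.918, 0.256], [0.925, 0.219, 0.31], [0.229, 0.331, -0.916]]
wrist_force: [0.5, 0.8, -0.5]
finger_gap: 0.406
grip_force: 30.0
```

Run:
```python
from c import *
np.set_printoptions(suppress=True,linewidth=160)
s=tell(277,20);snap("w12");s=tell(277,20)
segs((s["position"],s["tool_rot"]),[vpose(261,20)],n=7)
```

```text
t 20.23 err mm A 1.10 N 1.62 S 2.00 rot [-0.03 -0.02 -0.03] | F A -0.8 N -0.3 S -0.6 | gap 0.406 grip 30 j [-21.  25.  91.  27.  58. -50.] tq [-0.21  0.21  0.  ]
t 20.28 err mm A 1.38 N 1.63 S 1.91 rot [-0.04 -0.03 -0.03] | F A -0.9 N -1.2 S -0.4 | gap 0.402 grip 30 j [-21.  25.  91.  27.  58. -50.] tq [-0.25  0.2  -0.01]
7 slide [0.002, 0.0002, 0.0015] dr [0.01, 0.0, 0.0] | 0.0025 0.01 | end [ 0.632  -0.0596  0.2069] [-19.  25.  92.  27.  57. -49.]
```

Emit:
apply_moves(hand=[0,0,0,0,0,0,0,0], slide=[[0.002,0.0002,0.0015],[0.002,0.0002,0.0015],[0.002,0.0002,0.0015],[0.002,0.0002,0.0015],[0.002,0.0002,0.0015],[0.002,0.0002,0.0015],[0.002,0.0002,0.0015],[0,0,0]], dr=[[0,0,0],[0,0,0],[0,0,0],[0,0,0],[0,0,0],[0,0,0],[0,0,0],[0,0,0]])

```text
time_s: 20.95
position: [0.6319, -0.0594, 0.2066]
tool_rot: [[-0.303, 0.918, 0.256], [0.925, 0.219, 0.31], [0.229, 0.331, -0.916]]
wrist_force: [0.5, 0.2, -1.1]
finger_gap: 0.406
grip_force: 30.0
```

Run:
```python
from c import *
np.set_printoptions(suppress=True,linewidth=160)
s=tell(261,20)
segs((s["position"],s["tool_rot"]),[vpose(251,20)],n=7)
segs(vpose(261,20),[vpose(251,20)],n=7)
```

```text
t 20.95 err mm A -0.29 N -0.11 S -0.12 rot [-0.02 -0.02 -0.02] | F A -0.4 N -1.0 S -0.5 | gap 0.406 grip 30 j [-19.  25.  92.  27.  57. -49.] tq [-0.22  0.15 -0.02]
7 slide [0.0012, 0.0, 0.0007] dr [0.0, 0.0, 0.0] | 0.0014 0.00 | end [ 0.6307 -0.0501  0.2041] [-18.  25.  93.  27.  56. -48.]
7 slide [0.0012, 0.0, 0.0007] dr [0.0, 0.0, 0.0] | 0.0014 0.00 | end [ 0.6306 -0.0503  0.2043] [-18.  25.  93.  27.  56. -48.]
```

Emit:
apply_moves(hand=[0,0,0,0,0,0,0,0], slide=[[0.0017,0,0.001],[0.0017,0,0.001],[0.0017,0,0.001],[0.0017,0,0.001],[0.0017,0,0.001],[0.0017,0,0.001],[0.0017,0,0.001],[0,0,0]], dr=[[0,0,0],[0,0,0],[0,0,0],[0,0,0],[0,0,0],[0,0,0],[0,0,0],[0,0,0]])

```text
time_s: 21.62
position: [0.6301, -0.0463, 0.2031]
tool_rot: [[-0.303, 0.918, 0.256], [0.925, 0.219, 0.31], [0.229, 0.331, -0.916]]
wrist_force: [0.5, -0.6, -1.6]
finger_gap: 0.405
grip_force: 30.0
```

Run:
```python
from c import *
np.set_printoptions(suppress=True,linewidth=160)
s=tell(247,20)
c=(s["position"],s["tool_rot"])
segs(c,[vpose(v,20) for v in(230,213,195)])
```

```text
t 21.62 err mm A 0.04 N -0.14 S -0.17 rot [-0.03 -0.02 -0.03] | F A 0.2 N -1.7 S -0.4 | gap 0.405 grip 30 j [-18.  25.  93.  27.  56. -48.] tq [-0.23  0.24 -0.07]
8 slide [0.0019, 0.0, 0.001] dr [0.0, 0.0, 0.0] | 0.0021 0.00 | end [ 0.6276 -0.0297  0.1992] [-16.  25.  94.  27.  54. -47.]
8 slide [0.0017, 0.0, 0.0011] dr [0.05, -0.25, -0.08] | 0.0020 0.27 | end [ 0.6257 -0.0145  0.194 ] [-14.  24.  96.  25.  52. -44.]
8 slide [0.0017, -0.0001, 0.0011] dr [0.15, -0.83, -0.26] | 0.0020 0.88 | end [0.6232 0.0001 0.1874] [-10.  23.  98.  17.  46. -37.]
```

Emit:
apply_moves(hand=[0,0,0,0,0,0,0,0], slide=[[0.0019,0,0.001],[0.0019,0,0.001],[0.0019,0,0.001],[0.0019,0,0.001],[0.0019,0,0.001],[0.0019,0,0.001],[0.0019,0,0.001],[0.0019,0,0.001]], dr=[[0,0,0],[0,0,0],[0,0,0],[0,0,0],[0,0,0],[0,0,0],[0,0,0],[0,0,0]])

```text
time_s: 22.28
position: [0.6277, -0.0299, 0.1993]
tool_rot: [[-0.302, 0.918, 0.256], [0.925, 0.218, 0.31], [0.229, 0.331, -0.916]]
wrist_force: [0.5, -0.3, -0.6]
finger_gap: 0.407
grip_force: 30.0
```

Emit:
apply_moves(hand=[0,0,0,0,0,0,0,0], slide=[[0.0017,0,0.0011],[0.0017,0,0.0011],[0.0017,0,0.0011],[0.0017,0,0.0011],[0.0017,0,0.0011],[0.0017,0,0.0011],[0.0017,0,0.0011],[0.0017,0,0.0011]], dr=[[0.05,-0.25,-0.08],[0.05,-0.25,-0.08],[0.05,-0.25,-0.08],[0.05,-0.25,-0.08],[0.05,-0.25,-0.08],[0.05,-0.25,-0.08],[0.05,-0.25,-0.08],[0.05,-0.25,-0.08]])

```text
time_s: 22.95
position: [0.6259, -0.0147, 0.1941]
tool_rot: [[-0.304, 0.916, 0.261], [0.933, 0.231, 0.275], [0.192, 0.327, -0.925]]
wrist_force: [-0.3, 0.2, -0.2]
finger_gap: 0.407
grip_force: 30.0
```

Run:
```python
from c import *
np.set_printoptions(suppress=True,linewidth=160)
s=tell(213,20);c=cmd();np.savez("cmd.npz",p=vpose(213,20)[0],R=vpose(213,20)[1])
segs(vpose(213,20),[vpose(v,20) for v in(200,186,172,158)])
```

```text
t 22.95 err mm A 0.30 N -0.09 S -0.31 rot [-0.01 -0.02 -0.02] | F A -0.3 N -0.1 S 0.3 | gap 0.407 grip 30 j [-14.  24.  96.  25.  52. -44.] tq [-0.23  0.19 -0.02]
8 slide [0.0012, 0.0, 0.0008] dr [0.1, -0.54, -0.17] | 0.0014 0.57 | end [ 0.6243 -0.0038  0.1896] [-11.  23.  97.  20.  48. -40.]
8 slide [0.0013, -0.0001, 0.0008] dr [0.16, -0.88, -0.28] | 0.0015 0.94 | end [0.6221 0.0068 0.1839] [ -7.  22.  99.   9.  43. -30.]
8 slide [0.0012, 0.0, 0.0008] dr [0.17, -0.94, -0.29] | 0.0014 1.00 | end [0.6211 0.016  0.1771] [ -2.  22. 100.  -4.  40. -18.]
8 slide [0.0012, 0.0, 0.0009] dr [0.17, -0.95, -0.3] | 0.0015 1.01 | end [0.6205 0.0241 0.1683] [  3.  24. 101. -19.  39.  -4.]
```

Emit:
apply_moves(hand=[0,0,0,0,0,0,0,0], slide=[[0.0012,0,0.0008],[0.0012,0,0.0008],[0.0012,0,0.0008],[0.0012,0,0.0008],[0.0012,0,0.0008],[0.0012,0,0.0008],[0.0012,0,0.0008],[0.0012,0,0.0008]], dr=[[0.1,-0.54,-0.17],[0.1,-0.54,-0.17],[0.1,-0.54,-0.17],[0.1,-0.54,-0.17],[0.1,-0.54,-0.17],[0.1,-0.54,-0.17],[0.1,-0.54,-0.17],[0.1,-0.54,-0.17]])

```text
time_s: 23.62
position: [0.6246, -0.0042, 0.1896]
tool_rot: [[-0.305, 0.913, 0.271], [0.945, 0.257, 0.201], [0.114, 0.317, -0.941]]
wrist_force: [0.1, -0.5, 0.1]
finger_gap: 0.398
grip_force: 30.0
```

Emit:
apply_moves(hand=[0,0,0,0,0,0,0,0], slide=[[0.0013,-0.0001,0.0008],[0.0013,-0.0001,0.0008],[0.0013,-0.0001,0.0008],[0.0013,-0.0001,0.0008],[0.0013,-0.0001,0.0008],[0.0013,-0.0001,0.0008],[0.0013,-0.0001,0.0008],[0.0013,-0.0001,0.0008]], dr=[[0.16,-0.88,-0.28],[0.16,-0.88,-0.28],[0.16,-0.88,-0.28],[0.16,-0.88,-0.28],[0.16,-0.88,-0.28],[0.16,-0.88,-0.28],[0.16,-0.88,-0.28],[0.16,-0.88,-0.28]])

```text
time_s: 24.28
position: [0.6225, 0.0065, 0.1839]
tool_rot: [[-0.307, 0.907, 0.288], [0.952, 0.297, 0.077], [-0.016, 0.298, -0.954]]
wrist_force: [0.1, -0.5, 0.0]
finger_gap: 0.405
grip_force: 30.0
```

Run:
```python
from c import *
np.set_printoptions(suppress=True,linewidth=160)
s=tell(186,20)
segs((s["position"],s["tool_rot"]),[vpose(v,20) for v in(172,158,144)])
```

```text
t 24.28 err mm A 0.05 N 0.06 S 0.09 rot [ 0.02 -0.08 -0.06] | F A 0.5 N -0.2 S 0.0 | gap 0.405 grip 30 j [ -6.  22.  99.   9.  43. -30.] tq [-0.09  0.25  0.02]
8 slide [0.0012, 0.0, 0.0008] dr [0.17, -0.93, -0.29] | 0.0014 0.99 | end [0.6214 0.0157 0.1771] [ -2.  23. 100.  -4.  40. -18.]
8 slide [0.0012, -0.0001, 0.0009] dr [0.17, -0.94, -0.3] | 0.0015 1.00 | end [0.6201 0.0235 0.1681] [  3.  23. 101. -19.  39.  -4.]
8 slide [0.0012, 0.0, 0.0008] dr [0.17, -0.95, -0.29] | 0.0014 1.01 | end [0.6193 0.0305 0.1589] [  8.  25. 101. -34.  40.  10.]
```

Emit:
apply_moves(hand=[0,0,0,0,0,0,0,0], slide=[[0.0012,0,0.0008],[0.0012,0,0.0008],[0.0012,0,0.0008],[0.0012,0,0.0008],[0.0012,0,0.0008],[0.0012,0,0.0008],[0.0012,0,0.0008],[0.0012,0,0.0008]], dr=[[0.17,-0.93,-0.29],[0.17,-0.93,-0.29],[0.17,-0.93,-0.29],[0.17,-0.93,-0.29],[0.17,-0.93,-0.29],[0.17,-0.93,-0.29],[0.17,-0.93,-0.29],[0.17,-0.93,-0.29]])

```text
time_s: 24.95
position: [0.6215, 0.0157, 0.1771]
tool_rot: [[-0.305, 0.902, 0.307], [0.94, 0.336, -0.053], [-0.151, 0.272, -0.95]]
wrist_force: [-0.9, -0.7, -0.4]
finger_gap: 0.406
grip_force: 30.0
```

Emit:
apply_moves(hand=[0,0,0,0,0,0,0,0], slide=[[0.0012,-0.0001,0.0009],[0.0012,-0.0001,0.0009],[0.0012,-0.0001,0.0009],[0.0012,-0.0001,0.0009],[0.0012,-0.0001,0.0009],[0.0012,-0.0001,0.0009],[0.0012,-0.0001,0.0009],[0.0012,-0.0001,0.0009]], dr=[[0.17,-0.94,-0.3],[0.17,-0.94,-0.3],[0.17,-0.94,-0.3],[0.17,-0.94,-0.3],[0.17,-0.94,-0.3],[0.17,-0.94,-0.3],[0.17,-0.94,-0.3],[0.17,-0.94,-0.3]])

```text
time_s: 25.62
position: [0.6202, 0.0237, 0.1682]
tool_rot: [[-0.301, 0.896, 0.326], [0.91, 0.372, -0.183], [-0.285, 0.241, -0.928]]
wrist_force: [0.2, 0.7, -0.1]
finger_gap: 0.41
grip_force: 30.0
```

Run:
```python
from c import *
np.set_printoptions(suppress=True,linewidth=160)
s=tell(158,20)
segs((s["position"],s["tool_rot"]),[vpose(v,20) for v in(144,130,116)])
```

```text
t 25.62 err mm A -0.03 N -0.30 S -0.04 rot [-0.04  0.04 -0.03] | F A -0.5 N 0.4 S -0.3 | gap 0.410 grip 30 j [  3.  23. 101. -19.  38.  -4.] tq [ 0.04  0.19 -0.02]
8 slide [0.0012, 0.0, 0.0008] dr [0.18, -0.95, -0.29] | 0.0014 1.01 | end [0.6195 0.0307 0.1591] [  8.  25. 101. -34.  40.  10.]
8 slide [0.0012, -0.0001, 0.0008] dr [0.17, -0.94, -0.3] | 0.0014 1.00 | end [0.6182 0.036  0.1489] [ 12.  28. 102. -46.  43.  22.]
8 slide [0.0012, 0.0, 0.0008] dr [0.17, -0.94, -0.3] | 0.0014 1.00 | end [0.6179 0.0403 0.1382] [ 15.  31. 102. -57.  48.  31.]
```

Emit:
apply_moves(hand=[0,0,0,0,0,0,0,0], slide=[[0.0012,0,0.0008],[0.0012,0,0.0008],[0.0012,0,0.0008],[0.0012,0,0.0008],[0.0012,0,0.0008],[0.0012,0,0.0008],[0.0012,0,0.0008],[0.0012,0,0.0008]], dr=[[0.18,-0.95,-0.29],[0.18,-0.95,-0.29],[0.18,-0.95,-0.29],[0.18,-0.95,-0.29],[0.18,-0.95,-0.29],[0.18,-0.95,-0.29],[0.18,-0.95,-0.29],[0.18,-0.95,-0.29]])

```text
time_s: 26.28
position: [0.6195, 0.0307, 0.1591]
tool_rot: [[-0.293, 0.893, 0.343], [0.862, 0.402, -0.31], [-0.415, 0.204, -0.887]]
wrist_force: [0.0, -0.8, -1.4]
finger_gap: 0.407
grip_force: 30.0
```

Emit:
apply_moves(hand=[0,0,0,0,0,0,0,0], slide=[[0.0012,-0.0001,0.0008],[0.0012,-0.0001,0.0008],[0.0012,-0.0001,0.0008],[0.0012,-0.0001,0.0008],[0.0012,-0.0001,0.0008],[0.0012,-0.0001,0.0008],[0.0012,-0.0001,0.0008],[0.0012,-0.0001,0.0008]], dr=[[0.17,-0.94,-0.3],[0.17,-0.94,-0.3],[0.17,-0.94,-0.3],[0.17,-0.94,-0.3],[0.17,-0.94,-0.3],[0.17,-0.94,-0.3],[0.17,-0.94,-0.3],[0.17,-0.94,-0.3]])

```text
time_s: 26.95
position: [0.6183, 0.0361, 0.1489]
tool_rot: [[-0.284, 0.889, 0.36], [0.796, 0.428, -0.429], [-0.535, 0.164, -0.829]]
wrist_force: [-0.6, -0.3, 0.1]
finger_gap: 0.403
grip_force: 30.0
```

Run:
```python
from c import *
np.set_printoptions(suppress=True,linewidth=160)
s=tell(130,20)
segs((s["position"],s["tool_rot"]),[vpose(v,20) for v in(116,102,88,74,62)])
```

```text
t 26.95 err mm A 0.19 N -0.07 S 0.11 rot [-0.01  0.02  0.01] | F A 0.2 N -0.1 S 0.6 | gap 0.403 grip 30 j [ 12.  28. 102. -46.  43.  22.] tq [0.26 0.19 0.05]
8 slide [0.0012, 0.0, 0.0008] dr [0.17, -0.94, -0.3] | 0.0014 1.00 | end [0.6179 0.0404 0.1382] [ 15.  31. 102. -57.  48.  31.]
8 slide [0.0012, -0.0001, 0.0008] dr [0.17, -0.95, -0.3] | 0.0014 1.01 | end [0.6171 0.0427 0.1269] [ 19.  35. 101. -65.  53.  39.]
8 slide [0.0013, 0.0, 0.0009] dr [0.16, -0.83, -0.26] | 0.0016 0.88 | end [0.6173 0.0439 0.1143] [ 21.  39. 101. -71.  59.  44.]
8 slide [0.0014, 0.0, 0.0008] dr [0.09, -0.5, -0.16] | 0.0016 0.53 | end [0.6172 0.0447 0.1015] [ 22.  43. 100. -74.  62.  47.]
8 slide [0.0012, 0.0, 0.0007] dr [0.02, -0.15, -0.04] | 0.0014 0.16 | end [0.6172 0.0448 0.0904] [ 22.  44. 100. -76.  63.  49.]
```

Emit:
apply_moves(hand=[0,0,0,0,0,0,0,0], slide=[[0.0012,0,0.0008],[0.0012,0,0.0008],[0.0012,0,0.0008],[0.0012,0,0.0008],[0.0012,0,0.0008],[0.0012,0,0.0008],[0.0012,0,0.0008],[0.0012,0,0.0008]], dr=[[0.17,-0.94,-0.3],[0.17,-0.94,-0.3],[0.17,-0.94,-0.3],[0.17,-0.94,-0.3],[0.17,-0.94,-0.3],[0.17,-0.94,-0.3],[0.17,-0.94,-0.3],[0.17,-0.94,-0.3]])

```text
time_s: 27.62
position: [0.6178, 0.0401, 0.138]
tool_rot: [[-0.273, 0.886, 0.374], [0.713, 0.448, -0.539], [-0.645, 0.12, -0.754]]
wrist_force: [0.6, -0.4, -1.2]
finger_gap: 0.402
grip_force: 30.0
```

Emit:
apply_moves(hand=[0,0,0,0,0,0,0,0], slide=[[0.0012,-0.0001,0.0008],[0.0012,-0.0001,0.0008],[0.0012,-0.0001,0.0008],[0.0012,-0.0001,0.0008],[0.0012,-0.0001,0.0008],[0.0012,-0.0001,0.0008],[0.0012,-0.0001,0.0008],[0.0012,-0.0001,0.0008]], dr=[[0.17,-0.95,-0.3],[0.17,-0.95,-0.3],[0.17,-0.95,-0.3],[0.17,-0.95,-0.3],[0.17,-0.95,-0.3],[0.17,-0.95,-0.3],[0.17,-0.95,-0.3],[0.17,-0.95,-0.3]])

```text
time_s: 28.28
position: [0.6169, 0.0424, 0.1268]
tool_rot: [[-0.26, 0.884, 0.389], [0.616, 0.462, -0.638], [-0.744, 0.074, -0.664]]
wrist_force: [-0.4, 1.2, -0.4]
finger_gap: 0.408
grip_force: 30.0
```

Run:
```python
from c import *
np.set_printoptions(suppress=True,linewidth=160)
s=tell(102,20)
segs((s["position"],s["tool_rot"]),[vpose(v,20) for v in(88,74,62,52)])
```

```text
t 28.28 err mm A 0.39 N -0.29 S 0.58 rot [ 0.03 -0.05 -0.06] | F A -0.7 N 1.1 S 0.2 | gap 0.408 grip 30 j [ 19.  35. 101. -65.  53.  39.] tq [ 0.32  0.23 -0.02]
8 slide [0.0013, 0.0, 0.0008] dr [0.15, -0.83, -0.26] | 0.0015 0.88 | end [0.6168 0.0441 0.1147] [ 21.  39. 101. -71.  59.  44.]
8 slide [0.0014, 0.0, 0.0009] dr [0.09, -0.49, -0.15] | 0.0017 0.52 | end [0.617  0.0444 0.1014] [ 22.  43. 100. -74.  62.  47.]
8 slide [0.0012, 0.0, 0.0007] dr [0.03, -0.15, -0.05] | 0.0014 0.16 | end [0.617  0.0445 0.0903] [ 22.  44. 100. -75.  63.  49.]
8 slide [0.0011, 0.0, 0.0006] dr [0.0, 0.0, 0.0] | 0.0013 0.00 | end [0.6169 0.0447 0.0802] [ 22.  45. 100. -76.  63.  50.]
```

Emit:
apply_moves(hand=[0,0,0,0,0,0,0,0], slide=[[0.0013,0,0.0008],[0.0013,0,0.0008],[0.0013,0,0.0008],[0.0013,0,0.0008],[0.0013,0,0.0008],[0.0013,0,0.0008],[0.0013,0,0.0008],[0.0013,0,0.0008]], dr=[[0.15,-0.83,-0.26],[0.15,-0.83,-0.26],[0.15,-0.83,-0.26],[0.15,-0.83,-0.26],[0.15,-0.83,-0.26],[0.15,-0.83,-0.26],[0.15,-0.83,-0.26],[0.15,-0.83,-0.26]])

```text
time_s: 28.95
position: [0.6168, 0.0442, 0.1147]
tool_rot: [[-0.246, 0.883, 0.399], [0.521, 0.468, -0.714], [-0.817, 0.032, -0.575]]
wrist_force: [0.1, -0.4, -0.2]
finger_gap: 0.408
grip_force: 30.0
```

Emit:
apply_moves(hand=[0,0,0,0,0,0,0,0], slide=[[0.0014,0,0.0009],[0.0014,0,0.0009],[0.0014,0,0.0009],[0.0014,0,0.0009],[0.0014,0,0.0009],[0.0014,0,0.0009],[0.0014,0,0.0009],[0.0014,0,0.0009]], dr=[[0.09,-0.49,-0.15],[0.09,-0.49,-0.15],[0.09,-0.49,-0.15],[0.09,-0.49,-0.15],[0.09,-0.49,-0.15],[0.09,-0.49,-0.15],[0.09,-0.49,-0.15],[0.09,-0.49,-0.15]])

```text
time_s: 29.62
position: [0.617, 0.0444, 0.1014]
tool_rot: [[-0.237, 0.883, 0.405], [0.461, 0.469, -0.753], [-0.855, 0.008, -0.519]]
wrist_force: [-0.3, 0.8, -0.5]
finger_gap: 0.407
grip_force: 30.0
```

Run:
```python
from c import *
np.set_printoptions(suppress=True,linewidth=160)
s=tell(74,20)
segs((s["position"],s["tool_rot"]),[vpose(v,20) for v in(62,50,44)])
```

```text
t 29.62 err mm A -0.40 N -0.07 S 0.24 rot [0.01 0.08 0.03] | F A -0.6 N 0.8 S 0.2 | gap 0.407 grip 30 j [ 22.  43. 100. -74.  62.  47.] tq [0.39 0.26 0.  ]
8 slide [0.0012, 0.0, 0.0007] dr [0.03, -0.16, -0.05] | 0.0014 0.17 | end [0.617  0.0445 0.0903] [ 22.  44. 100. -75.  63.  49.]
8 slide [0.0013, 0.0, 0.0008] dr [0.0, 0.0, 0.0] | 0.0015 0.00 | end [0.6172 0.0442 0.078 ] [ 22.  46. 100. -76.  63.  50.]
8 slide [0.0007, 0.0, 0.0003] dr [0.0, 0.0, 0.0] | 0.0008 0.00 | end [0.6168 0.0448 0.072 ] [ 22.  46. 100. -76.  63.  51.]
```

Emit:
apply_moves(hand=[0,0,0,0,0,0,0,0], slide=[[0.0012,0,0.0007],[0.0012,0,0.0007],[0.0012,0,0.0007],[0.0012,0,0.0007],[0.0012,0,0.0007],[0.0012,0,0.0007],[0.0012,0,0.0007],[0.0012,0,0.0007]], dr=[[0.03,-0.16,-0.05],[0.03,-0.16,-0.05],[0.03,-0.16,-0.05],[0.03,-0.16,-0.05],[0.03,-0.16,-0.05],[0.03,-0.16,-0.05],[0.03,-0.16,-0.05],[0.03,-0.16,-0.05]])

```text
time_s: 30.28
position: [0.617, 0.0445, 0.0903]
tool_rot: [[-0.234, 0.883, 0.406], [0.442, 0.469, -0.765], [-0.866, 0.0, -0.5]]
wrist_force: [-0.3, 0.1, -0.7]
finger_gap: 0.406
grip_force: 30.0
```

Emit:
apply_moves(hand=[0,0,0,0,0,0,0,0], slide=[[0.0013,0,0.0008],[0.0013,0,0.0008],[0.0013,0,0.0008],[0.0013,0,0.0008],[0.0013,0,0.0008],[0.0013,0,0.0008],[0.0013,0,0.0008],[0,0,0]], dr=[[0,0,0],[0,0,0],[0,0,0],[0,0,0],[0,0,0],[0,0,0],[0,0,0],[0,0,0]])

```text
time_s: 30.95
position: [0.617, 0.0442, 0.0794]
tool_rot: [[-0.235, 0.883, 0.406], [0.442, 0.469, -0.765], [-0.866, -0.0, -0.5]]
wrist_force: [-0.2, 0.2, 0.2]
finger_gap: 0.406
grip_force: 30.0
```

Run:
```python
from c import *
np.set_printoptions(suppress=True,linewidth=160)
s=tell(51,20);print("axis tilt",np.degrees(np.arccos((s["tool_rot"]@G()[1])[2])),"ferr z",(s["position"]+s["tool_rot"]@G()[0]))
segs((s["position"],s["tool_rot"]),[vpose(45.5,20)],n=6)
```

```text
t 30.95 err mm A 0.25 N -0.25 S 0.24 rot [0.03 0.06 0.  ] | F A 0.2 N 0.2 S 0.2 | gap 0.406 grip 30 j [ 22.  45. 100. -76.  63.  50.] tq [ 0.4   0.3  -0.03]
axis tilt 0.05835325136915571 ferr z [0.60912855 0.05904968 0.04826936]
6 slide [0.0008, 0.0001, 0.0005] dr [-0.01, -0.01, 0.0] | 0.0009 0.01 | end [0.6176 0.0443 0.0737] [ 22.  46. 100. -76.  63.  51.]
```

Emit:
apply_moves(hand=[0,0,0,0,0,0,0,0], slide=[[0.0008,0,0.0005],[0.0008,0,0.0005],[0.0008,0,0.0005],[0.0008,0,0.0004],[0.0004,0,0.0002],[0.0004,0,0.0002],[0.0004,0,0.0003],[0,0,0]], dr=[[0,0,0],[0,0,0],[0,0,0],[0,0,0],[0,0,0],[0,0,0],[0,0,0],[0,0,0]])

```text
time_s: 31.62
position: [0.6171, 0.0442, 0.0745]
tool_rot: [[-0.235, 0.883, 0.406], [0.442, 0.469, -0.765], [-0.866, 0.0, -0.5]]
wrist_force: [-0.1, -0.3, -0.3]
finger_gap: 0.408
grip_force: 30.0
```

```bash
cat > st.py <<'E'
from c import *
np.set_printoptions(suppress=True,linewidth=160)
import sys
b=float(sys.argv[1])
s=tell(46,b);print("ferr origin",(s["position"]+s["tool_rot"]@G()[0]).round(4))
E
python3 st.py 20
```

```text
t 31.62 err mm A 0.42 N -0.27 S 0.13 rot [0.02 0.05 0.01] | F A -0.3 N -0.3 S 0.2 | gap 0.408 grip 30 j [ 22.  46. 100. -76.  63.  51.] tq [ 0.45  0.28 -0.04]
ferr origin [0.6093 0.059  0.0434]
```

Emit:
apply_moves(hand=[0,0,0,0,0,0,0,0], slide=[[0.0003,0,0.0002],[0.0003,0,0.0002],[0.0003,0,0.0001],[0.0003,0,0.0002],[0,0,0],[0,0,0],[0,0,0],[0,0,0]], dr=[[0,0,0],[0,0,0],[0,0,0],[0,0,0],[0,0,0],[0,0,0],[0,0,0],[0,0,0]])

```text
time_s: 32.28
position: [0.6174, 0.044, 0.074]
tool_rot: [[-0.233, 0.883, 0.406], [0.441, 0.469, -0.765], [-0.867, 0.001, -0.499]]
wrist_force: [-1.1, -0.4, 6.1]
finger_gap: 0.404
grip_force: 30.0
```

```bash
python3 st.py 20
```

```text
t 32.28 err mm A -0.16 N -0.48 S -0.07 rot [ 0.03 -0.03  0.05] | F A 6.1 N -0.2 S 1.1 | gap 0.404 grip 30 j [ 22.  46. 100. -76.  63.  51.] tq [-0.38  0.04 -0.22]
ferr origin [0.6095 0.0588 0.0428]
```

Emit:
apply_moves(hand=[0,0,0,0,0,0,0,0], slide=[[0,-0.0004,0],[0,-0.0005,0],[0,-0.0004,0],[0,-0.0004,0],[0,-0.0005,0],[0,-0.0004,0],[0,-0.0005,0],[0,-0.0004,0]], dr=[[1.3,0,0.75],[1.3,0,0.75],[1.3,0,0.75],[1.3,0,0.75],[1.3,0,0.75],[1.3,0,0.75],[1.3,0,0.75],[1.3,0,0.75]])

```text
time_s: 32.95
position: [0.614, 0.0428, 0.0737]
tool_rot: [[-0.136, 0.962, 0.237], [0.481, 0.273, -0.833], [-0.866, 0.0, -0.5]]
wrist_force: [-1.1, -0.2, 5.3]
finger_gap: 0.405
grip_force: 30.0
```

```bash
python3 st.py 8
```

```text
t 32.95 err mm A -0.38 N -0.37 S -0.00 rot [0.1  0.01 0.08] | F A 5.3 N -0.1 S 1.1 | gap 0.405 grip 30 j [ 22.  49.  92. -66.  71.  49.] tq [-0.38  0.12 -0.13]
ferr origin [0.6094 0.059  0.0426]
```

Emit:
apply_moves(hand=[0,0,0,0,0,0,0,0], slide=[[0,-0.0004,0],[0,-0.0005,0],[0,-0.0004,0],[0,-0.0004,0],[0,-0.0005,0],[0,-0.0004,0],[0,-0.0005,0],[0,-0.0004,0]], dr=[[1.3,0,0.75],[1.3,0,0.75],[1.3,0,0.75],[1.3,0,0.75],[1.3,0,0.75],[1.3,0,0.75],[1.3,0,0.75],[1.3,0,0.75]])

```text
time_s: 33.62
position: [0.6104, 0.0422, 0.073]
tool_rot: [[-0.034, 0.998, 0.057], [0.499, 0.066, -0.864], [-0.866, -0.0, -0.5]]
wrist_force: [-0.2, -0.5, -0.6]
finger_gap: 0.407
grip_force: 30.0
```

```bash
python3 st.py -4
```

```text
t 33.62 err mm A -1.12 N -0.34 S 0.20 rot [0.17 0.05 0.07] | F A -0.6 N -0.5 S 0.2 | gap 0.407 grip 30 j [ 21.  52.  84. -57.  79.  48.] tq [ 0.55  0.06 -0.01]
ferr origin [0.6092 0.059  0.0419]
```

Emit:
apply_moves(hand=[0,0,0,0,0,0,0,0], slide=[[0.0003,0,0.0002],[0.0004,0,0.0002],[0.0004,0,0.0003],[0.0008,0,0.0004],[0.0008,0,0.0005],[0.0008,0,0.0004],[0.0008,0,0.0005],[0,0,0]], dr=[[0,0,0],[0,0,0],[0,0,0],[0,0,0],[0,0,0],[0,0,0],[0,0,0],[0,0,0]])

```text
time_s: 34.28
position: [0.6104, 0.0422, 0.068]
tool_rot: [[-0.035, 0.998, 0.06], [0.499, 0.069, -0.864], [-0.866, -0.0, -0.5]]
wrist_force: [1.2, 0.3, -1.2]
finger_gap: 0.404
grip_force: 30.0
```

```bash
python3 st.py -4
```

```text
t 34.28 err mm A -6.10 N -0.36 S 0.17 rot [ 0.04  0.05 -0.01] | F A -1.2 N 0.1 S -1.3 | gap 0.404 grip 30 j [ 21.  53.  84. -57.  79.  48.] tq [0.55 0.11 0.05]
ferr origin [0.6092 0.059  0.0369]
```

Engaged; it is at z=36.9 mm with no force, so the last 3 mm go on until it touches.

Emit:
apply_moves(hand=[0,0,0,0,0,0,0,0], slide=[[0.0007,0,0.0004],[0.0007,0,0.0004],[0.0005,0,0.0003],[0.0003,0,0.0002],[0.0003,0,0.0002],[0.0003,0,0.0002],[0.0003,0,0.0001],[0,0,0]], dr=[[0,0,0],[0,0,0],[0,0,0],[0,0,0],[0,0,0],[0,0,0],[0,0,0],[0,0,0]])

```text
time_s: 34.95
position: [0.6105, 0.0422, 0.0652]
tool_rot: [[-0.034, 0.998, 0.06], [0.498, 0.069, -0.864], [-0.866, 0.0, -0.5]]
wrist_force: [-2.5, 1.9, 4.3]
finger_gap: 0.404
grip_force: 30.0
```

```bash
python3 st.py -4
```

```text
t 34.95 err mm A -8.94 N -0.34 S 0.07 rot [0.04 0.   0.03] | F A 4.3 N 2.2 S 2.3 | gap 0.404 grip 30 j [ 21.  53.  84. -57.  79.  49.] tq [-0.16  0.22 -0.32]
ferr origin [0.6093 0.059  0.0341]
```

Emit:
apply_moves(hand=[0,0,0,1,1,1,1,1], slide=[[0.0003,0,0.0002],[0,0,0],[0,0,0],[0,0,0],[0,0,0],[0,0,0],[0,0,0],[0,0,0]], dr=[[0,0,0],[0,0,0],[0,0,0],[0,0,0],[0,0,0],[0,0,0],[0,0,0],[0,0,0]])

```text
time_s: 35.62
position: [0.6105, 0.0421, 0.0641]
tool_rot: [[-0.035, 0.998, 0.06], [0.499, 0.069, -0.864], [-0.866, -0.0, -0.5]]
wrist_force: [0.1, 0.5, 0.9]
finger_gap: 0.717
grip_force: 0.0
```

Emit:
apply_moves(hand=[1,1,1,1,1,1,1,1], slide=[[0,0,0],[0,0,0],[0,0,0],[0,0,0],[0,0,0],[0,0,0],[0,0,0],[0,0,0]], dr=[[0,0,0],[0,0,0],[0,0,0],[0,0,0],[0,0,0],[0,0,0],[0,0,0],[0,0,0]])

```text
time_s: 36.28
position: [0.6105, 0.0422, 0.0643]
tool_rot: [[-0.035, 0.998, 0.06], [0.499, 0.069, -0.864], [-0.866, 0.0, -0.5]]
wrist_force: [-0.1, -0.3, -0.3]
finger_gap: 0.999
grip_force: 0.0
```

Run:
```python
from c import *
np.set_printoptions(suppress=True,linewidth=160)
s=snap("w20");p,R=s["position"],s["tool_rot"];print(s["finger_gap"],s["wrist_force"])
# back off straight along the tool
for d in(0,.03,.06,.1,.14):print(d,int(clear(p-d*R[:,2],R)[0]*1e3),np.round(p-d*R[:,2],3),np.round(ik(p-d*R[:,2],R)))
```

```text
0.99896745928258 [-0.14809573 -0.34772162 -0.31925484]
0 29 [0.611 0.042 0.064] [ 21.  53.  84. -57.  79.  49.]
0.03 31 [0.609 0.068 0.079] [ 23.  52.  83. -56.  81.  48.]
0.06 33 [0.607 0.094 0.094] [ 26.  52.  81. -54.  84.  47.]
0.1 35 [0.605 0.129 0.114] [ 28.  51.  78. -52.  87.  45.]
0.14 37 [0.602 0.163 0.134] [ 31.  51.  75. -51.  91.  44.]
```

Released with no residual force. Backing straight off along the tool.

Emit:
apply_moves(hand=[1,1,1,1,1,1,1,1], slide=[[0,0,-0.008],[0,0,-0.015],[0,0,-0.02],[0,0,-0.025],[0,0,-0.025],[0,0,-0.025],[0,0,-0.02],[0,0,0]], dr=[[0,0,0],[0,0,0],[0,0,0],[0,0,0],[0,0,0],[0,0,0],[0,0,0],[0,0,0]])

```text
time_s: 37.0
position: [0.6026, 0.1659, 0.136]
tool_rot: [[-0.033, 0.997, 0.065], [0.501, 0.072, -0.862], [-0.865, 0.004, -0.502]]
wrist_force: [-0.2, 0.2, 0.6]
finger_gap: 0.996
grip_force: 0.0
```

Run:
```python
from c import *
from rig import env
np.set_printoptions(suppress=True,linewidth=160)
s=snap("w21");_,C=pickle.load(open("w21.pkl","rb"));print(s["wrist_force"],s["position"],s["time_s"])
t=np.linspace(0,2*np.pi,361)
c0=lamp(*Q,[[0,0,0]])[0]
for nm,r,z in(("neck top",.019,.090),("rim low",.029,.034),("seat flat",.039,.034),("if unseated top",.019,.099)):
    for cn,K in(("w",C),("top",T)):
        c=proj(K,np.c_[c0[0]+r*np.cos(t),c0[1]+r*np.sin(t),0*t+z]);print(nm,cn,c.min(0).round(1),c.max(0).round(1))
# pale ferrule mask extents in the wrist and top images
im=cv2.imread("pics/w21.png");hsv=cv2.cvtColor(im,cv2.COLOR_BGR2HSV)
d=env.get_image("top");tp=d["img"][:,:,::-1].copy();cv2.imwrite("pics/top21.png",tp)
o=cv2.imread("pics/top0.png")
df=np.abs(tp.astype(int)-o).max(2)>40
print("top diff boxes:")
n,l,st,ce=cv2.connectedComponentsWithStats(df.astype(np.uint8))
for i in range(1,n):
    if st[i,4]>25:print(st[i],ce[i].round())
tip=proj(C,lamp(*Q,[[108.9,0,219.9]]))[0];print("tip pred w",tip, "top",proj(T,lamp(*Q,[[108.9,0,219.9]]))[0])
for nm,I,tpx in(("w",im,tip),("top",tp,proj(T,lamp(*Q,[[108.9,0,219.9]]))[0]),("top0",o,proj(T,lamp(*Q,[[108.9,0,219.9]]))[0])):
    h=cv2.cvtColor(I,cv2.COLOR_BGR2HSV);m=cv2.inRange(h,(18,120,110),(32,255,255));x,y=map(int,tpx)
    if not(25<x<615 and 25<y<375):continue
    ys,xs=np.where(m[y-12:y+12,x-12:x+12]);print(nm,"brass tip centroid",xs.mean()+x-12 if len(xs) else None,ys.mean()+y-12 if len(ys) else None,len(xs))
```

```text
[-0.21438892  0.23447935  0.62352   ] [0.60260133 0.16588502 0.13602281] 37.0
neck top w [296.2 207.9] [336.5 216.5]
neck top top [262.1 188.3] [275.7 201.5]
rim low w [286.7 144.6] [345.7 167.4]
rim low top [261.6 189.7] [281.4 209. ]
seat flat w [276.4 139.8] [355.9 170.5]
seat flat top [258.2 186.4] [284.8 212.4]
if unseated top w [296.1 217.9] [336.7 225.3]
if unseated top top [261.6 187.5] [275.3 200.8]
top diff boxes:
[ 161  156   79   77 1691] [188. 191.]
[    0   160   179   240 20446] [101. 298.]
[262 190  20  20 259] [272. 200.]
[203 209  39   9 227] [222. 213.]
[221 229  28  51 879] [232. 255.]
[318 243  15  11  60] [325. 247.]
[321 250   7   6  30] [324. 253.]
[317 253  16   9  46] [325. 258.]
[ 38 333  10  34 184] [ 43. 351.]
[328 362   7  11  39] [331. 367.]
[239 365  18  31 228] [247. 377.]
[326 374  17  26 254] [334. 390.]
[258 386  14  14 139] [266. 394.]
tip pred w [323.35324701 339.84875957] top [305.04767846 175.55695657]
w brass tip centroid None None 0
top brass tip centroid 303.5 173.97058823529412 34
top0 brass tip centroid 304.05102040816325 169.9387755102041 98
```

Run:
```python
from c import *
im=cv2.imread("pics/w21.png");hsv=cv2.cvtColor(im,cv2.COLOR_BGR2HSV)
for c in(303,330):print(c,[(r,*im[r,c][::-1].tolist()) for r in range(138,236,4)])
for r in(154,162,200):print(r,[(c,*im[r,c][::-1].tolist()) for c in range(276,360,4)])
```

```text
303 [(138, 143, 76, 50), (142, 130, 72, 47), (146, 99, 69, 44), (150, 198, 146, 96), (154, 249, 215, 149), (158, 237, 189, 128), (162, 254, 235, 170), (166, 250, 217, 149), (170, 229, 176, 118), (174, 200, 149, 99), (178, 187, 139, 93), (182, 188, 139, 93), (186, 174, 128, 85), (190, 166, 119, 80), (194, 186, 137, 91), (198, 160, 117, 78), (202, 188, 139, 93), (206, 249, 215, 147), (210, 249, 213, 145), (214, 231, 200, 149), (218, 207, 191, 152), (222, 201, 185, 146), (226, 199, 183, 144), (230, 205, 188, 148), (234, 201, 185, 147)]
330 [(138, 122, 68, 41), (142, 133, 72, 46), (146, 93, 64, 43), (150, 146, 105, 71), (154, 223, 168, 112), (158, 193, 143, 95), (162, 242, 198, 135), (166, 149, 110, 74), (170, 150, 108, 71), (174, 152, 111, 74), (178, 157, 114, 76), (182, 157, 114, 75), (186, 155, 113, 75), (190, 153, 112, 75), (194, 164, 119, 80), (198, 164, 120, 80), (202, 166, 122, 80), (206, 241, 196, 133), (210, 243, 198, 134), (214, 227, 189, 130), (218, 246, 227, 162), (222, 245, 226, 161), (226, 221, 172, 110), (230, 244, 221, 157), (234, 213, 166, 106)]
154 [(276, 130, 72, 46), 
[... 633 characters left out ...]
29, 162), (316, 252, 225, 155), (320, 251, 219, 152), (324, 247, 210, 144), (328, 244, 199, 136), (332, 215, 159, 108), (336, 162, 118, 77), (340, 128, 93, 62), (344, 118, 86, 59), (348, 78, 55, 39), (352, 243, 222, 163), (356, 245, 227, 170)]
200 [(276, 232, 205, 157), (280, 230, 201, 152), (284, 231, 203, 152), (288, 231, 204, 150), (292, 230, 201, 150), (296, 231, 201, 148), (300, 133, 97, 65), (304, 152, 109, 72), (308, 172, 127, 85), (312, 173, 128, 84), (316, 158, 115, 76), (320, 166, 120, 79), (324, 168, 123, 83), (328, 160, 116, 78), (332, 152, 112, 73), (336, 168, 138, 108), (340, 189, 179, 161), (344, 171, 159, 144), (348, 205, 176, 119), (352, 196, 172, 122), (356, 205, 181, 129)]
```

The neck top ends at about row 215. Seated predicts 216.5, and stuck on the hexagon would be 225. The rim also meets the dark base with no gap, so I'm handing in.

```bash
python3 -c "
from rig import env
print(env.finish_job())"
```

```text
the job is handed in; nothing more can be done
None
```

The ferrule is over the brass hexagon with its rim flush on the lamp base (underside measured at z = 34.1 mm). It was held all the way down and released with the arm clear; the job was handed in at about 37 s.

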